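Tighten a filter-housing cover crosswise

ROBOT

A 6-joint arm with a two-finger parallel gripper is mounted at the origin on a cart in front of the work surface, level with it; the furniture and walls round the work are solid. World frame = base frame: x ahead of the robot, y to its left, z up, the work surface at z = 0. Lengths are in m, angles in rad, forces in N, time in s.
With the tool pointing down it reaches from about 0.3 to 0.875 m from the base axis. Payload 6.4 kg.
Tool frame: the origin (TCP) lies at the very end of the fingers, on their centre line; the grasp point (between the pads) lies ctrl.pinch_z behind it (ctrl.pinch_z is the distance from the TCP to the grasp point, in m); y points along the fingers, z is the direction in which the jaws open and shut, and the axes are right-handed (so a half turn about y gives the same grasp; the last joint's range is limited). The gripper opens to 85 mm and grips with 20 to 120 N. Pads are 22 mm wide; open, the fingers measure 114 mm over their backs; the gripper's body (76 mm by 85 mm) begins 54 mm behind the grasp point. The pads swing forward as they close: fully open they stand 13 mm farther back than shut.
Start: joints at [0.933, 0.181, 1.607, -0, 1.354, -0.206], TCP at [0.241, 0.522, 0.231] pointing down, gripper open.
Joint ranges: [-2.99, 2.99], [-0.89, 2.07], [0.3, 2.58], [-1.14, 4.28], [0, 2.63], [-3.12, 3.12]. Speed limits (rad/s): [2.57, 2.57, 3.01, 3.14, 3.14, 3.14].

INTERFACE

Orientations are given as a unit quaternion [w, x, y, z].
In Python, from bench import ctrl gives the robot as it stands.
- The arm moves only by the shell command python3 -m pendant 'ROWS'. ROWS is JSON, one flat list of numbers, 7 for each row, row after row: the shift along the world's x, y, z in m, then the turn, a rotation vector about the world's x, y, z in degrees, then the finger opening in m, from 0 to 0.0854. In form: [tx, ty, tz, rx, ry, rz, hand, tx, ty, tz, rx, ry, rz, hand, ...]. A call has 1 to 12 rows; each row shifts and turns the commanded pose from where the row before left it; what a row does not reach is not made up. A row lasts 1/8 s, in which the tool goes at most 62.5 mm and 10.7 degrees, less where a joint would pass 70% of its speed; a pose out of reach is approached as far as the arm can. A call with a gripper value outside its range is refused whole. The fingers move at their own pace and stop on an object; the grip force is fixed at half the most. Time passes only in rows, so rows that do not move let the fingers close. It gives the time, the measured TCP pose, the force and the opening at its end, in the units of the state.
- ctrl.get_obs(): the state, without advancing time (a new reading comes with each control period).
- ctrl.camera(name): name is "side" or "top"; returns the picture (420x560x3 uint8, red, green, blue); there is no depth.
- ctrl.camera_info(name): a dict with "fx", "fy", "cx", "cy" (pixels), "origin" and "rotation" of the camera in the world. Camera axes: x right, y down, z forward; pixel columns grow to the right and rows downward; lengths in m; the calibration is good to about 2 mm. A picture is of the moment at which its call begins. camera_info takes no time and is no camera call.
- ctrl.hand_in(): hands the job in, once; it reports no verdict.
Trained networks look in the newest picture that a camera, given by its name, has taken for a name from the list of things; names that differ only in an ending like _2 or _b are one class to them, and where a whole thing is asked for, a point or a joint stands for the part that bears it (a point fixed in the world has none). Each returns a list of dicts, best first, with "score" (0 to 1); they miss things now and then, are a little off and sometimes report something else, mostly with a low value. They report only what shows in the picture. A call takes as long as a camera call. They do not tell look-alikes from the thing itself.
- ctrl.silhouettes(target, camera): "mask" (420x560 bool, what is visible of it) and "bbox" ([left, top, right, bottom] in pixels, round what is visible of it).
The state is a dict: "time_s": time; "q": joint angles; "dq": joint speeds; "joint_efforts": joint torques, N m; "eef_pos": TCP position; "eef_rot": TCP orientation; "wrist_force": force on the tool from outside, world axes, zero at the start; "torque": the same for the moment, N m; "opening": opening from 0.0 (shut) to 1.0 (fully open).
Only numpy, scipy, OpenCV 4.12 (cv2) and the standard library are available. Lean on these libraries where they do the work, as an engineer would, in place of code of your own. Each camera call takes 0.05 s, during which the arm holds its last target.

TASK

The cover of the water-filter housing is half bolted on: two opposite nuts have had their first pass, the other two are still loose, their pointers well short of the dark lines. With the T-handled socket key turn the two loose nuts clockwise until their pointers are about on the lines, then go round all four once more, opposite nut after opposite nut, and tighten each firmly onto the seal without crushing it or leaning hard on the cover. Stand the key back in its wooden stand, touch the housing with nothing but the key, and leave the other things where they are.

Things in the scene. Friction and masses are not known exactly. Their poses are not given: they have to be found in the camera images.
- housing: fixed squat steel water-filter housing, 200 mm across, flat cover's rim 85 mm high, hump with vent plug in the middle up to 104 mm, two pipe ports on its sides along its y axis. Origin: centre of its underside, z up. Four domed hex nuts on a circle of 68 mm radius, at 45 (a), 135 (b), 225 (c), 315 degrees (d) counter-clockwise from its x axis seen from above; a is opposite c, b opposite d
- cover (a joint): how far the housing's cover, with its four nuts, is pushed down into its springy rubber seal, m: 0 at rest, 0.001 for each 12 N pressed on it; more than 0.003 harms the seal
- stand_floor (a point): centre of the floor of the round hole in the key's stand, a fixed square block of light wood, 78 x 78 x 32 mm high; hole 48 mm across, 25 mm deep, mouth bevelled. This point is 7 mm above the worktop; axes as the block's, z up. The key stands upright in the hole at the start
- key_grip (a point): centre of the black cross bar on top of the loose steel T-handled socket key (about 220 g, 136 mm high): bar 64 mm long (along x), 16 mm wide (y), 36 mm high (z up when the key stands). Shaft below it 12 mm thick. The socket's lower rim lies 118 mm below this point on the same axis
- key_mouth (a point): centre of the socket's lower rim, on the key's axis; axes as key_grip's. The socket is a hexagonal tube 34 mm across outer flats (40 mm over corners); its hexagonal bore is 26 mm across flats, 26 mm deep; two of the bore's flats face along x. No stop or ratchet: it slips freely on and off a nut
- nut_a_top (a point): fixed point on nut a's axis at the top of its hexagon (98 mm high; a dome 25 mm wide stands 12 mm above it). Hexagon 24 mm across flats, 11 mm high, on a washer 41 mm across, where the socket's rim rests when fully down, 11 mm below this point. How its flats lie is random, not told by any reading: the socket drops on only when turned to within about 8 degrees of them (any of six ways)
- nut_a (a joint): how far nut a is tightened, rad, growing clockwise seen from above; at the start loose, 0 to 0.1. A small nose on its washer turns with it and points outward at the dark line on the cover at 0.5 (first pass done). Turns against 0.08 N m friction up to a hard stop at 1.05, where it is home on the seal; firm from 1.0. It stays where left
- stud_a (a joint): springy twist of the stud under nut a, rad, clockwise seen from above: 0 at rest, the torque on the nut divided by 2 N m per rad (0.04 while the nut is being turned, more once it is home); beyond 0.3 (0.6 N m) the nut is overtightened and the seal crushed
- nut_b_top (a point): fixed point on nut b's axis at the top of its hexagon (98 mm high; a dome 25 mm wide stands 12 mm above it). Hexagon 24 mm across flats, 11 mm high, on a washer 41 mm across, where the socket's rim rests when fully down, 11 mm below this point. How its flats lie is random, not told by any reading: the socket drops on only when turned to within about 8 degrees of them (any of six ways)
- nut_b (a joint): how far nut b is tightened, rad, growing clockwise seen from above; at the start first pass done, 0.48 to 0.6. A small nose on its washer turns with it and points outward at the dark line on the cover at 0.5 (first pass done). Turns against 0.08 N m friction up to a hard stop at 1.05, where it is home on the seal; firm from 1.0. It stays where left
- stud_b (a joint): springy twist of the stud under nut b, rad, clockwise seen from above: 0 at rest, the torque on the nut divided by 2 N m per rad (0.04 while the nut is being turned, more once it is home); beyond 0.3 (0.6 N m) the nut is overtightened and the seal crushed
- nut_c_top (a point): fixed point on nut c's axis at the top of its hexagon (98 mm high; a dome 25 mm wide stands 12 mm above it). Hexagon 24 mm across flats, 11 mm high, on a washer 41 mm across, where the socket's rim rests when fully down, 11 mm below this point. How its flats lie is random, not told by any reading: the socket drops on only when turned to within about 8 degrees of them (any of six ways)
- nut_c (a joint): how far nut c is tightened, rad, growing clockwise seen from above; at the start loose, 0 to 0.1. A small nose on its washer turns with it and points outward at the dark line on the cover at 0.5 (first pass done). Turns against 0.08 N m friction up to a hard stop at 1.05, where it is home on the seal; firm from 1.0. It stays where left
- stud_c (a joint): springy twist of the stud under nut c, rad, clockwise seen from above: 0 at rest, the torque on the nut divided by 2 N m per rad (0.04 while the nut is being turned, more once it is home); beyond 0.3 (0.6 N m) the nut is overtightened and the seal crushed
- nut_d_top (a point): fixed point on nut d's axis at the top of its hexagon (98 mm high; a dome 25 mm wide stands 12 mm above it). Hexagon 24 mm across flats, 11 mm high, on a washer 41 mm across, where the socket's rim rests when fully down, 11 mm below this point. How its flats lie is random, not told by any reading: the socket drops on only when turned to within about 8 degrees of them (any of six ways)
- nut_d (a joint): how far nut d is tightened, rad, growing clockwise seen from above; at the start first pass done, 0.48 to 0.6. A small nose on its washer turns with it and points outward at the dark line on the cover at 0.5 (first pass done). Turns against 0.08 N m friction up to a hard stop at 1.05, where it is home on the seal; firm from 1.0. It stays where left
- stud_d (a joint): springy twist of the stud under nut d, rad, clockwise seen from above: 0 at rest, the torque on the nut divided by 2 N m per rad (0.04 while the nut is being turned, more once it is home); beyond 0.3 (0.6 N m) the nut is overtightened and the seal crushed
- plug: a black rubber sink plug, 45 mm across; a bystander. Origin: centre of its underside
- shot: a small upturned shot glass, 47 mm across, 66 mm high; a bystander. Origin: centre of its underside
- spoon: a steel teaspoon lying flat, 137 mm long; a bystander. Origin: centre of its underside
- fruit_tin: a food tin, 76 mm across, 58 mm high; a bystander. Origin: centre of its underside
- flat_tin: a flat food tin, 86 mm across, 40 mm high; a bystander. Origin: centre of its underside
- timer: a white wind-up kitchen timer, 60 mm across, 41 mm high; a bystander. Origin: centre of its underside
Things that resemble listed ones, but are neither listed nor needed, are in the scene too. Leave any blue, orange or white look-alike of the part that bears key_grip alone.

How it is judged:
By the outcome, as a careful person would: the job done as asked, in the order asked, and still so for the second after the job is handed in, with the robot touching nothing.
It also fails if it takes over 72 s, if anything falls off the work surface, if the arm or the gripper's body presses on something with over 40 N, if the wrist force passes 120 N, or if a joint passes its speed limit or range.

## Working session

There is one attempt and no reset: what is moved stays moved. The work goes in short steps, Python scripts to look and compute and a shell command to move; the robot and the scene stay as the last step left them, time stands still between calls to the robot, and variables do not carry over. Pictures are saved under pics/ and viewed, and the job is handed in when it is done.

```bash
ls; mkdir -p pics
python3 - <<'E'
from bench import ctrl
import cv2
print(ctrl.get_obs(), ctrl.pinch_z)
for n in("side","top"):
    im=ctrl.camera(n); cv2.imwrite(f"pics/{n}0.png",im[:,:,::-1]); print(ctrl.camera_info(n))
E
```

```text
pics
{'time_s': 0.0, 'q': array([ 9.32681541e-01,  1.81540036e-01,  1.60799997e+00,  2.98168984e-05,
        1.35380630e+00, -2.06306909e-01]), 'dq': array([-1.07790529e-03, -5.93013338e-04, -6.75227060e-05,  1.38522749e-04,
        9.81883269e-04, -2.08249866e-03]), 'joint_efforts': array([-5.40231067e-04, -4.44871151e+01, -3.51339090e+01, -3.70932339e-04,
        9.09991097e-03,  2.00125953e-05]), 'eef_pos': array([0.24029048, 0.5217806 , 0.23038861]), 'eef_rot': array([-0.69012788,  0.69125058, -0.15174944,  0.15122253]), 'wrist_force': array([ 0.10131081, -0.53043032, -0.08417274]), 'torque': array([-0.00126801, -0.0725291 ,  0.04047194]), 'opening': 1.0022542534237917} 0.0187
{'fx': 433.17134658370145, 'fy': 433.17134658370145, 'cx': 277.06091500800994, 'cy': 213.95910160205443, 'origin': array([ 0.12120441, -0.52466626,  0.86242806]), 'rotation': array([-0.33753844,  0.87322401, -0.32398675,  0.13630927])}
{'fx': 433.4853537138378, 'fy': 433.4853537138378, 'cx': 281.23533761843663, 'cy': 210.99655770620242, 'origin': array([ 0.45344626, -0.00497039,  0.95370453]), 'rotation': array([ 0.06465278, -0.69355639,  0.71478524, -0.06230257])}
```

View pics/side0.png

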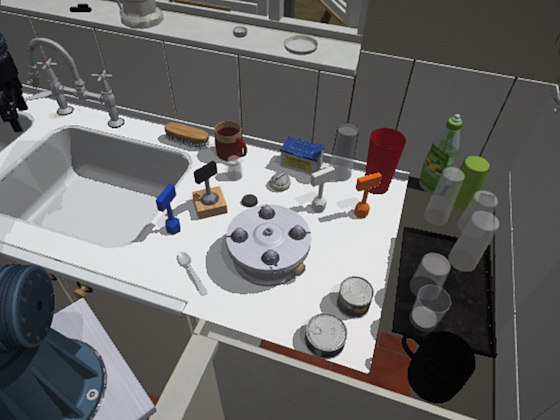

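View pics/top0.png

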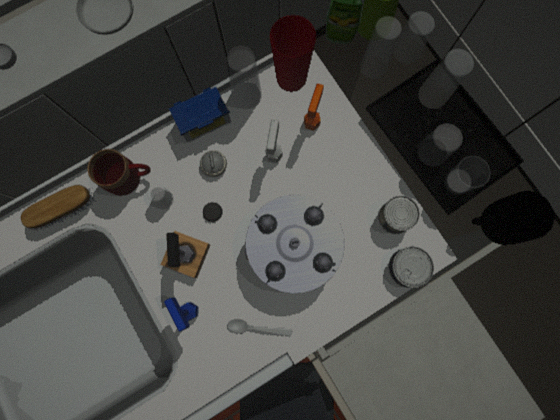

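The key candidates are the black one at side (207,185) / top (174,250), blue at (170,208), white at (319,187), and orange at (367,195). The black one in the wooden stand fits the description. I'll check it in a close crop.

```bash
cat > h.py <<'E'
import numpy as np, cv2
from scipy.spatial.transform import Rotation as R
from bench import ctrl
def cam(n):
    c=ctrl.camera_info(n); q=c['rotation']; M=R.from_quat([q[1],q[2],q[3],q[0]]).as_matrix()
    return c,M
def proj(n,P):
    c,M=cam(n); p=(np.atleast_2d(P)-c['origin'])@M
    return np.c_[c['fx']*p[:,0]/p[:,2]+c['cx'], c['fy']*p[:,1]/p[:,2]+c['cy']]
def onz(n,uv,z):
    c,M=cam(n); uv=np.atleast_2d(uv)
    d=np.c_[(uv[:,0]-c['cx'])/c['fx'],(uv[:,1]-c['cy'])/c['fy'],np.ones(len(uv))]@M.T
    return c['origin']+d*((z-c['origin'][2])/d[:,2])[:,None]
def crop(im,x0,y0,x1,y1,s,fn):
    cv2.imwrite(fn,cv2.resize(im[y0:y1,x0:x1,::-1],None,fx=s,fy=s,interpolation=cv2.INTER_CUBIC))
E
python3 - <<'E'
from h import *
t=cv2.imread("pics/top0.png")[:,:,::-1]; s=cv2.imread("pics/side0.png")[:,:,::-1]
crop(t,235,185,355,305,5,"pics/c1.png"); crop(s,215,195,325,290,6,"pics/c2.png")
a=cv2.resize(t[225:285,150:220],None,fx=5,fy=5,interpolation=2); b=cv2.resize(s[155:225,180:240],None,fx=5,fy=5,interpolation=2)
o=np.zeros((350,660,3),np.uint8); o[:300,:350]=a; o[:350,355:655]=b
cv2.imwrite("pics/c3.png",o[:,:,::-1])
print(onz("top",[[0,0],[560,0],[0,420],[174,250],[294,243]],0))
E
```

```text
[[ 1.17619718e+00  6.72570488e-01 -1.11022302e-16]
 [ 1.12948606e+00 -7.00466056e-01  1.11022302e-16]
 [ 2.06461557e-01  5.88682254e-01  0.00000000e+00]
 [ 5.46749320e-01  2.34391470e-01  0.00000000e+00]
 [ 5.54215028e-01 -3.03984215e-02  0.00000000e+00]]
```

View pics/c1.png

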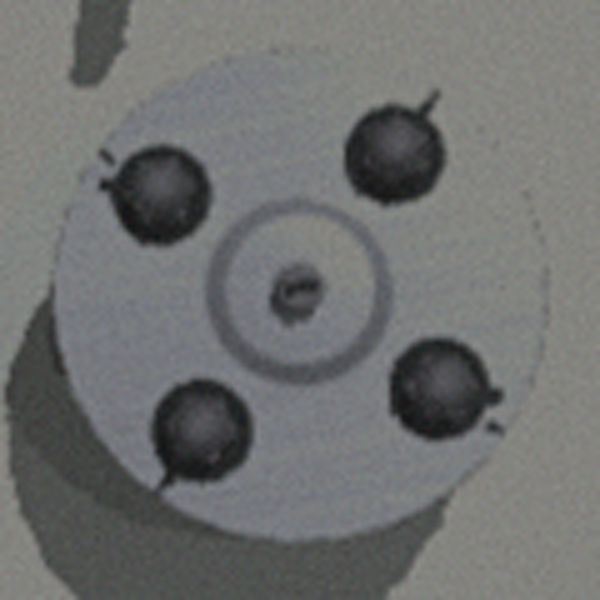

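View pics/c2.png

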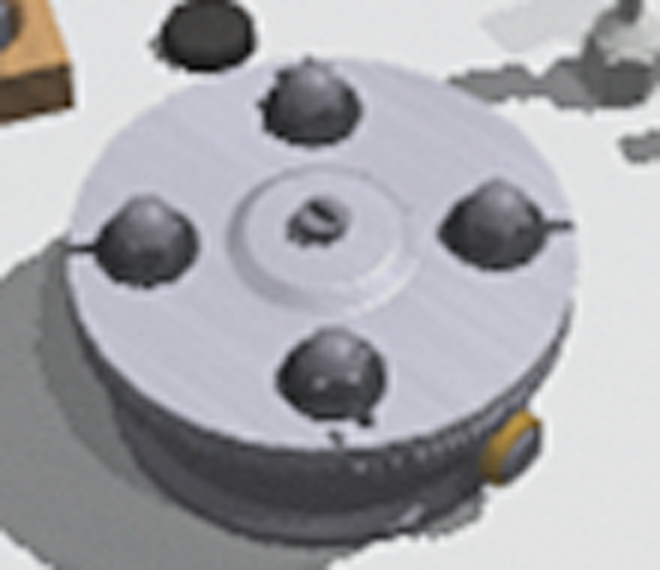

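View pics/c3.png

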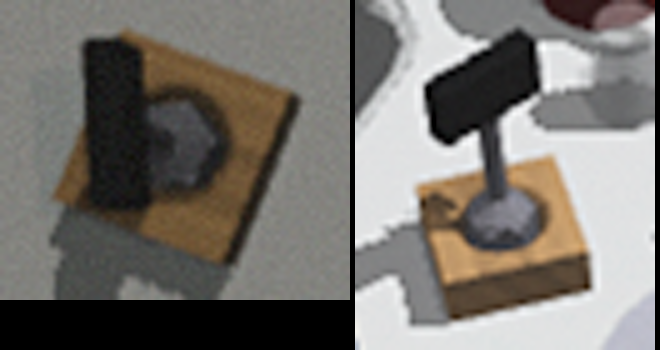

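```bash
cat > fit.py <<'E'
from h import *
from scipy.optimize import minimize, least_squares
def box(x,y,z,yaw,sx,sy,sz):
    c=np.array([[a,b,d] for a in(-.5,.5) for b in(-.5,.5) for d in(-.5,.5)])*[sx,sy,sz]
    c=c@R.from_euler('z',yaw).as_matrix().T
    return c+[x,y,z]
S=4
def render(n,pts):
    h=cv2.convexHull((proj(n,pts)*16*S+ (S-1)*8).astype(np.int32))
    m=np.zeros((420*S,560*S),np.uint8); cv2.fillConvexPoly(m,h,255,shift=4)
    return cv2.resize(m,(560,420),interpolation=cv2.INTER_AREA)/255.
def iou(masks,pf,p,w=None):
    L=0
    for n,m in masks.items():
        r=render(n,pf(p)); L+=1-np.minimum(r,m).sum()/np.maximum(r,m).sum()
    return L
E
python3 - <<'E'
from fit import *
import pickle
out={}
for n in("side","top"):
  for t in("key_grip","housing","cover","nut_a","stand_floor"):
    try: r=ctrl.silhouettes(t,n)
    except Exception as e: print(t,e); continue
    out[n,t]=r
    print(n,t,[(round(d['score'],2),list(map(int,d['bbox'])),int(d['mask'].sum())) for d in r])
pickle.dump(out,open('m.pkl','wb'))
for n in("side","top"):
    im=cv2.imread(f"pics/{n}0.png").astype(int); 
    # black bar pixels
    m=(im.max(2)<45)
    l=[(172,160,225,215)] if n=="side" else [(155,225,185,275)]
    x0,y0,x1,y1=l[0]; mm=np.zeros(m.shape,bool); mm[y0:y1,x0:x1]=m[y0:y1,x0:x1]; ys,xs=np.where(mm)
    print(n,xs.min(),xs.max(),ys.min(),ys.max(),mm.sum())
E
```

```text
side key_grip [(0.86, [154, 183, 180, 236], 641), (0.83, [357, 171, 383, 217], 588), (0.69, [310, 166, 334, 209], 526), (0.61, [194, 160, 218, 207], 568), (0.47, [225, 204, 313, 273], 4661), (0.46, [288, 225, 307, 237], 180)]
side housing [(0.97, [227, 201, 311, 289], 5557), (0.68, [223, 203, 311, 272], 4568)]
side cover [(0.82, [229, 200, 312, 271], 4643), (0.63, [230, 224, 249, 242], 184), (0.49, [260, 250, 279, 265], 208)]
side nut_a [(0.81, [263, 252, 281, 264], 224), (0.7, [232, 226, 249, 244], 205), (0.67, [288, 225, 308, 238], 206), (0.66, [259, 209, 277, 221], 152)]
side stand_floor [(0.96, [192, 185, 227, 219], 696), (0.68, [304, 313, 345, 357], 1621), (0.39, [224, 202, 313, 270], 4607)]
top key_grip [(0.86, [266, 120, 282, 164], 479), (0.83, [169, 228, 194, 269], 631), (0.83, [303, 81, 322, 129], 491), (0.67, [204, 206, 223, 223], 284), (0.56, [165, 294, 198, 329], 646)]
top housing [(0.9, [246, 193, 345, 295], 7682), (0.25, [244, 192, 344, 289], 7678)]
top cover [(0.89, [245, 193, 344, 292], 7645)]
top nut_a [(0.69, [255, 216, 279, 230], 321), (0.67, [311, 256, 335, 274], 287), (0.67, [306, 210, 325, 225], 296), (0.58, [267, 260, 285, 281], 358), (0.21, [246, 193, 345, 295], 7738)]
top stand_floor [(0.71, [163, 233, 207, 279], 799)]
side 194 216 161 183 294
top 167 184 233 266 438
```

```bash
cat > fit0.py <<'E'
from fit import *
th=np.linspace(0,2*np.pi,48,endpoint=False)
def circ(x,y,z,r): return np.c_[x+r*np.cos(th),y+r*np.sin(th),np.full(48,z)]
def nutpts(x,y):
    L=[circ(x,y,.085,.0205),circ(x,y,.087,.0205),circ(x,y,.098,.0135)]
    L+=[circ(x,y,.098+.012*np.sin(a),.0125*np.cos(a)) for a in(.3,.7,1.1,1.5)]
    return np.vstack(L)
def shapemask(n,im,kind):
    pass
E
python3 - <<'E'
from fit0 import *
ims={n:cv2.imread(f"pics/{n}0.png").astype(int) for n in("side","top")}
# bar
mk={}
for n,(x0,y0,x1,y1) in {"side":(172,155,225,190),"top":(155,225,185,275)}.items():
    g=ims[n].max(2); m=np.zeros((420,560)); m[y0:y1,x0:x1]=g[y0:y1,x0:x1]<50
    k,l,st,_=cv2.connectedComponentsWithStats(m.astype(np.uint8)); i=1+np.argmax(st[1:,4]); mk[n]=(l==i)*1.; print(n,st[i])
def bf(p): return box(p[0],p[1],.125,p[2],.064,.016,.036)
best=None
for y0 in np.radians([0,30,60,90,120,150]):
    for use in (mk,):
        r=minimize(lambda p:iou(use,bf,p),[.547,.2,y0],method='Nelder-Mead',options=dict(initial_simplex=np.array([[.547,.2,y0],[.557,.2,y0],[.547,.21,y0],[.547,.2,y0+.3]]),xatol=1e-4,fatol=1e-4))
        if best is None or r.fun<best.fun: best=r
print("bar",best.x,np.degrees(best.x[2]),best.fun)
for n in mk:
    r=minimize(lambda p:iou({n:mk[n]},bf,p),best.x,method='Nelder-Mead',options=dict(xatol=1e-5,fatol=1e-5,initial_simplex=best.x+np.array([[0,0,0],[.004,0,0],[0,.004,0],[0,0,.1]])))
    print(n,r.x,np.degrees(r.x[2]),r.fun)
# nuts
from scipy.ndimage import gaussian_filter
for n in ims:
    g=ims[n].max(2)
    cen=proj(n,[[.5,0,0]])
    # cover brightness local
    pass
E
```

```text
side [194 161  23  23 300]
top [167 233  18  35 457]
bar [0.53458605 0.20415952 3.26361358] 186.99128398389172 0.3911969351164234
side [0.53491696 0.2035637  3.38632458] 194.022106659394 0.1818818409032147
top [0.53414609 0.20409928 3.19248976] 182.9161892312085 0.17350211758844047
```

Run:
```python
from fit0 import *
o=np.zeros((420,800,3),np.uint8)
for j,(n,(x0,y0,x1,y1),ps) in enumerate([("side",(170,150,240,230),[(.5349,.2036,3.386)]),("top",(150,220,220,290),[(.5341,.2041,3.192)])]):
    im=cv2.imread(f"pics/{n}0.png"); im=cv2.resize(im[y0:y1,x0:x1],None,fx=5,fy=5,interpolation=2)
    im=cv2.convertScaleAbs(im,alpha=1.6,beta=20)
    for p,c in zip(ps,[(0,255,255)]):
        q=(proj(n,box(p[0],p[1],.125,p[2],.064,.016,.036))-[x0,y0]+.5)*5
        for a,b in [(0,1),(2,3),(4,5),(6,7),(0,2),(1,3),(4,6),(5,7),(0,4),(1,5),(2,6),(3,7)]:
            cv2.line(im,tuple(map(int,q[a])),tuple(map(int,q[b])),c,1)
    o[:im.shape[0],j*400:j*400+im.shape[1]]=im
cv2.imwrite("pics/ov1.png",o)
```

```text
(no output)
```

View pics/ov1.png

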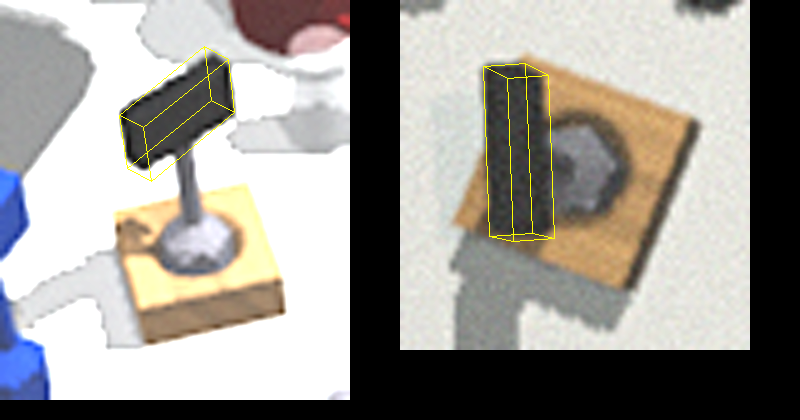

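```bash
cat > nuts.py <<'E'
from fit0 import *
def nutfit(ims,guess,verbose=True):
    from scipy.ndimage import binary_opening
    mk={}
    for n,im in ims.items():
        g=im.astype(int).max(2); T=62 if n=="top" else 125
        H=[proj(n,nutpts(guess[0]+.068*np.cos(guess[2]+k*np.pi/2),guess[1]+.068*np.sin(guess[2]+k*np.pi/2))) for k in range(4)]
        mk[n]=[]
        for h in H:
            x0,y0=(h.min(0)-5).astype(int); x1,y1=(h.max(0)+6).astype(int)
            s=g[y0:y1,x0:x1]; bg=np.percentile(s,90); dk=np.percentile(s,20)
            m=np.zeros(g.shape); m[y0:y1,x0:x1]=binary_opening(s<.45*dk+.55*bg,np.ones((4,4)))
            k,l,st,_=cv2.connectedComponentsWithStats(m.astype(np.uint8)); i=1+np.argmax(st[1:,4]); mk[n].append((l==i)*1.)
    def cost(p,cams):
        L=0
        for n in cams:
            for k in range(4):
                a=p[2]+k*np.pi/2
                r=render(n,nutpts(p[0]+.068*np.cos(a),p[1]+.068*np.sin(a))); m=mk[n][k]
                L+=1-np.minimum(r,m).sum()/np.maximum(r,m).sum()
        return L/4/len(cams)
    out={}
    for cams in (list(ims),)+tuple([n] for n in ims):
        g=np.array(guess); r=minimize(cost,g,args=(cams,),method='Nelder-Mead',options=dict(xatol=1e-5,fatol=1e-5,initial_simplex=g+np.array([[0,0,0],[.006,0,0],[0,.006,0],[0,0,.08]])))
        out['+'.join(cams)]=r.x; print(cams,r.x.round(4),np.degrees(r.x[2]).round(2),round(r.fun,3))
    return out,mk
E
python3 - <<'E'
from nuts import *
ims={n:cv2.imread(f"pics/{n}0.png") for n in("side","top")}
uv=np.array([[267.2,224],[314,216],[322.8,262.7],[275.4,271]])-.4
P=onz("top",uv,.089); c=P.mean(0); print(P,c)
d=P-c; print(np.degrees(np.arctan2(d[:,1],d[:,0])),np.linalg.norm(d[:,:2],axis=1))
a=np.arctan2(d[0,1],d[0,0])
o,mk=nutfit(ims,[c[0],c[1],a])
p=o['side+top']
for n in ims:
    im=cv2.resize(ims[n],None,fx=5,fy=5,interpolation=2)
    for k in range(4):
        A=p[2]+k*np.pi/2
        h=cv2.convexHull(((proj(n,nutpts(p[0]+.068*np.cos(A),p[1]+.068*np.sin(A)))+.5)*5).astype(np.int32)); cv2.polylines(im,[h],True,(0,255,255),1)
        cs,_=cv2.findContours(cv2.resize(mk[n][k].astype(np.uint8),None,fx=5,fy=5,interpolation=0),0,1); cv2.drawContours(im,cs,-1,(0,0,255),1)
    q=proj(n,[p[0],p[1],.09])[0]*5
    x,y=map(int,q); cv2.imwrite(f"pics/n_{n}.png",im[y-290:y+290,x-280:x+280])
E
```

```text
[[ 0.58569483  0.0254408   0.089     ]
 [ 0.59916142 -0.06958231  0.089     ]
 [ 0.50473463 -0.0829882   0.089     ]
 [ 0.49122221  0.01144639  0.089     ]] [ 0.54520327 -0.02892083  0.089     ]
[  53.31921667  -37.00074919 -126.81432043  143.21073522] [0.06778461 0.06756358 0.06753511 0.06740525]
['side', 'top'] [ 0.5454 -0.0293  0.9302] 53.3 0.099
['side'] [ 0.5451 -0.0302  0.927 ] 53.11 0.129Traceback (most recent call last):
  File "<stdin>", line 7, in <module>
  File "nuts.py", line 24, in nutfit
    g=np.array(guess); r=minimize(cost,g,args=(cams,),method='Nelder-Mead',options=dict(xatol=1e-5,fatol=1e-5,initial_simplex=g+np.array([[0,0,0],[.006,0,0],[0,.006,0],[0,0,.08]])))
                         ~~~~~~~~^^^^^^^^^^^^^^^^^^^^^^^^^^^^^^^^^^^^^^^^^^^^^^^^^^^^^^^^^^^^^^^^^^^^^^^^^^^^^^^^^^^^^^^^^^^^^^^^^^^^^^^^^^^^^^^^^^^^^^^^^^^^^^^^^^^^^^^^^^^^^^^^^^^^
    res = _minimize_neldermead(fun, x0, args, callback, bounds=bounds,
                               **options)
    fxr = func(xr)
    fx = function(np.copy(x), *(wrapper_args + args))
  File "nuts.py", line 19, in cost
    r=render(n,nutpts(p[0]+.068*np.cos(a),p[1]+.068*np.sin(a))); m=mk[n][k]
  File "fit.py", line 9, in render
    h=cv2.convexHull((proj(n,pts)*16*S+ (S-1)*8).astype(np.int32))
                      ~~~~^^^^^^^
  File "h.py", line 8, in proj
    c,M=cam(n); p=(np.atleast_2d(P)-c['origin'])@M
        ~~~^^^
  File "h.py", line 5, in cam
    c=ctrl.camera_info(n); q=c['rotation']; M=R.from_quat([q[1],q[2],q[3],q[0]]).as_matrix()
ValueError: time passes only in moves, steps and waits
```

```bash
python3 -c "
import cv2,numpy as np
cv2.imwrite('pics/n_both.png',cv2.resize(np.hstack([cv2.imread('pics/n_side.png'),cv2.imread('pics/n_top.png')]),(800,414)))"
```

```text
[ WARN:0@0.024] global loadsave.cpp:275 findDecoder imread_('pics/n_side.png'): can't open/read file: check file path/integrity
[ WARN:0@0.024] global loadsave.cpp:275 findDecoder imread_('pics/n_top.png'): can't open/read file: check file path/integrity
Traceback (most recent call last):
cv2.error: OpenCV(4.12.0) :-1: error: (-5:Bad argument) in function 'resize'
> Overload resolution failed:
>  - src data type = object is not supported
>  - Expected Ptr<cv::UMat> for argument 'src'
```

```bash
python3 - <<'E'
s=open('h.py').read()
s=s.replace("def cam(n):\n","import functools\n@functools.lru_cache(None)\ndef cam(n):\n")
open('h.py','w').write(s)
E
cat > ov.py <<'E'
from nuts import *
def overlay(ims,p,mk,fn):
    o=[]
    for n in ims:
        im=cv2.resize(ims[n],None,fx=5,fy=5,interpolation=2)
        for k in range(4):
            A=p[2]+k*np.pi/2
            h=cv2.convexHull(((proj(n,nutpts(p[0]+.068*np.cos(A),p[1]+.068*np.sin(A)))+.5)*5).astype(np.int32)); cv2.polylines(im,[h],True,(0,255,255),1)
            cs,_=cv2.findContours(cv2.resize(mk[n][k].astype(np.uint8),None,fx=5,fy=5,interpolation=0),0,1); cv2.drawContours(im,cs,-1,(0,0,255),1)
        x,y=map(int,proj(n,[p[0],p[1],.09])[0]*5); o.append(im[y-250:y+250,x-250:x+250])
    cv2.imwrite(fn,cv2.resize(np.hstack(o),(800,400)))
E
python3 - <<'E'
from ov import *
ims={n:cv2.imread(f"pics/{n}0.png") for n in("side","top")}
o,mk=nutfit(ims,[.5454,-.0293,.9302])
overlay(ims,o['side+top'],mk,"pics/n1.png")
print(ctrl.get_obs()['time_s'])
E
```

```text
['side', 'top'] [ 0.5453 -0.0293  0.9303] 53.3 0.102
['side'] [ 0.545  -0.0301  0.9273] 53.13 0.137
['top'] [ 0.5454 -0.0288  0.9299] 53.28 0.053
0.6
```

View pics/n1.png

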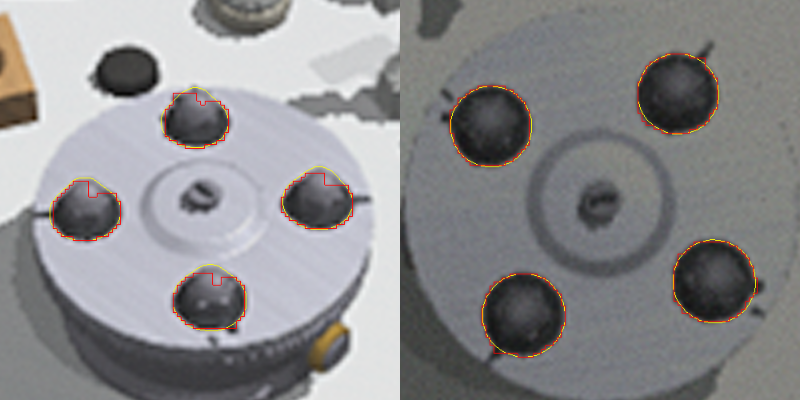

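```bash
cat >> h.py <<'E'
def pose():
    o=ctrl.get_obs(); q=o['eef_rot']; M=R.from_quat([q[1],q[2],q[3],q[0]]).as_matrix()
    return o,M
def st():
    o,M=pose()
    yaw=np.degrees(np.arctan2(M[1,2],M[0,2]))
    print("t",round(o['time_s'],2),"pos",(o['eef_pos']*1e3).round(1),"jawyaw",yaw.round(2),"down",M[:,1].round(4),"F",o['wrist_force'].round(2),"T",o['torque'].round(3),"op",round(o['opening'],3),"q6",o['q'][5].round(2))
E
python3 -c "
from h import *
st(); o,M=pose(); print(M.round(3)); print(onz('top',[[180,312],[174,305]],.08))"
```

```text
t 0.6 pos [240.6 522.2 231.3] jawyaw 65.26 down [ 0.  0. -1.] F [-0.14 -0.08  0.11] T [ 0.027 -0.007 -0.022] op 0.999 q6 -0.21
[[ 0.908  0.     0.419]
 [-0.419  0.     0.908]
 [ 0.    -1.     0.   ]]
[[0.41643452 0.20070265 0.08      ]
 [0.43026498 0.21272085 0.08      ]]
```

```bash
python3 -m pendant '[0.0326,-0.0354,0,0,0,3.3,0.0854, 0.0326,-0.0354,0,0,0,3.3,0.0854, 0.0326,-0.0354,0,0,0,3.3,0.0854, 0.0326,-0.0354,0,0,0,3.3,0.0854, 0.0326,-0.0354,0,0,0,3.3,0.0854, 0.0326,-0.0354,0,0,0,3.3,0.0854, 0.0326,-0.0354,0,0,0,3.3,0.0854, 0.0326,-0.0354,0,0,0,3.3,0.0854, 0.0326,-0.0350,0,0,0,3.3,0.0854, 0,0,-0.03,0,0,0,0.0854]'; python3 -c "
from h import *
st()"
```

```text
time_s: 1.85
eef_pos: [0.5383, 0.2016, 0.2036]
eef_rot: [0.707, -0.706, -0.032, 0.027]
wrist_force: [0.4, 0.3, -0.6]
opening: 0.997
t 1.85 pos [538.3 201.6 203.6] jawyaw 94.76 down [ 6.7e-03  3.0e-04 -1.0e+00] F [ 0.35  0.29 -0.65] T [-0.015  0.027  0.046] op 0.997 q6 -1.5
```

```bash
python3 -m pendant '[0,0,-0.03,0,0,0,0.0854, 0,0,-0.03,0,0,0,0.0854, 0,0,-0.025,0,0,0,0.0854, 0,0,-0.01,0,0,0,0.0854]'
python3 - <<'E'
from h import *
st()
for n,b in (("side",(160,120,260,240)),("top",(120,190,240,290))):
    im=ctrl.camera(n); crop(im,*b,6,f"pics/g_{n}.png"); cv2.imwrite(f"pics/g_{n}_full.png",im[:,:,::-1])
a=cv2.imread("pics/g_side.png");b=cv2.imread("pics/g_top.png")
o=np.zeros((600,800,3),np.uint8);a=cv2.resize(a,(400,480));b=cv2.resize(b,(400,333));o[:480,:400]=a;o[:333,400:]=b
cv2.imwrite("pics/g1.png",o)
E
```

```text
time_s: 2.35
eef_pos: [0.533, 0.2038, 0.1047]
eef_rot: [-0.706, 0.707, 0.03, -0.032]
wrist_force: [0.3, -0.1, 1.1]
opening: 1.002
t 2.35 pos [533.  203.8 104.7] jawyaw 94.95 down [-2.7e-03 -4.0e-04 -1.0e+00] F [ 0.34 -0.11  1.08] T [-0.007 -0.006 -0.014] op 1.002 q6 -1.5
```

View pics/g1.png

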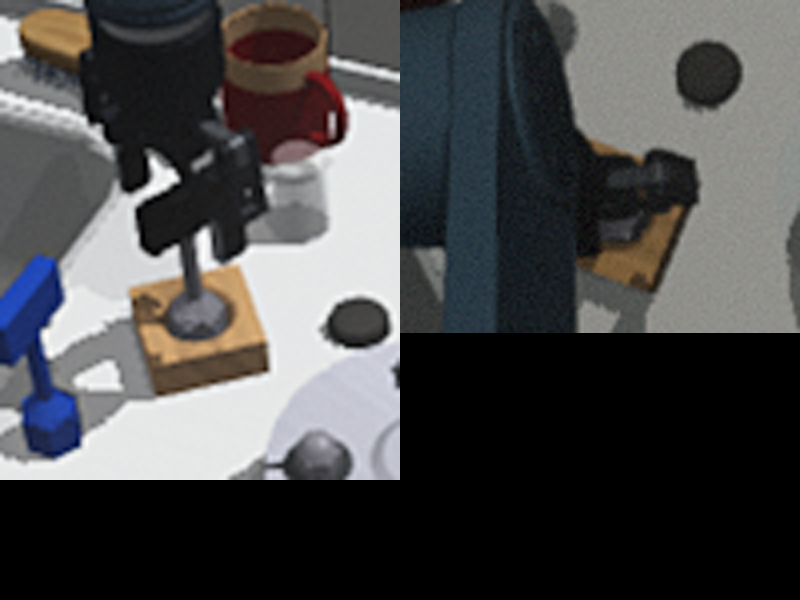

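The fingers straddle the black bar (side crop, about (195,190)). Closing.

```bash
python3 -m pendant '[0,0,0,0,0,0,0.0, 0,0,0,0,0,0,0, 0,0,0,0,0,0,0, 0,0,0,0,0,0,0, 0,0,0,0,0,0,0, 0,0,0,0,0,0,0]'; python3 -c "
from h import *
st()"
```

```text
time_s: 3.2
eef_pos: [0.5344, 0.2043, 0.1068]
eef_rot: [0.707, -0.706, -0.031, 0.03]
wrist_force: [-0.6, 1.8, 3.1]
opening: 0.178
t 3.2 pos [534.4 204.3 106.8] jawyaw 94.96 down [ 8.e-04  4.e-04 -1.e+00] F [-0.56  1.84  3.12] T [0.253 0.081 0.016] op 0.178 q6 -1.5
```

```bash
python3 -m pendant '[0,0,0.02,0,0,0,0, 0,0,0.05,0,0,0,0, 0,0,0.05,0,0,0,0, 0.0104,-0.0358,0,0,0,0,0, 0.0104,-0.0358,0,0,0,0,0, 0.0104,-0.0358,0,0,0,0,0, 0.0104,-0.0358,0,0,0,0,0, 0.0104,-0.0358,0,0,0,0,0, 0,0,0,0,0,0,0, 0,0,0,0,0,0,0]'
python3 - <<'E'
from h import *
st()
c=proj("side",[.586,.025,.15])[0].astype(int);d=proj("top",[.586,.025,.15])[0].astype(int)
o=[]
for n,e in (("side",c),("top",d)):
    im=ctrl.camera(n); cv2.imwrite(f"pics/k1_{n}.png",im[:,:,::-1]); o.append(cv2.resize(im[e[1]-60:e[1]+60,e[0]-50:e[0]+50,::-1],(400,480),interpolation=2))
cv2.imwrite("pics/k1.png",np.hstack(o))
E
```

```text
time_s: 4.45
eef_pos: [0.5853, 0.0253, 0.2254]
eef_rot: [0.707, -0.706, -0.03, 0.031]
wrist_force: [-0.4, 0.2, -3.3]
opening: 0.18
t 4.45 pos [585.3  25.3 225.4] jawyaw 94.93 down [-2.e-03  6.e-04 -1.e+00] F [-0.4   0.24 -3.35] T [ 0.029 -0.025 -0.058] op 0.18 q6 -1.82
```

View pics/k1.png

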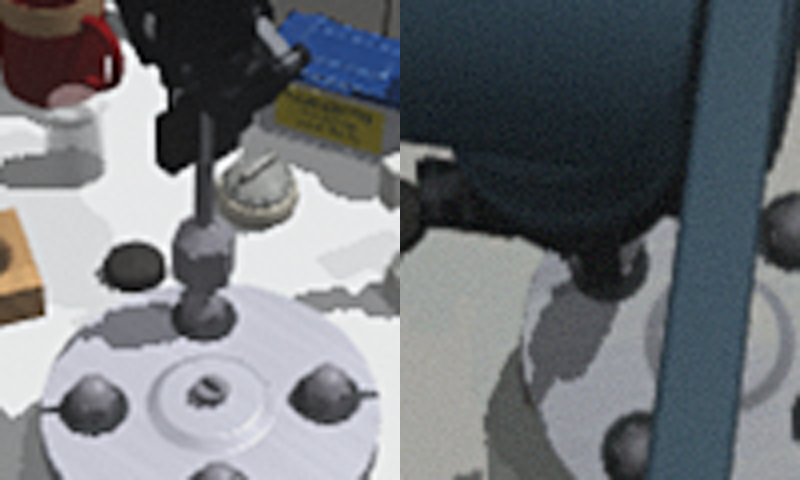

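Run:
```python
from h import *
o,M=pose(); t=o['eef_pos']
im=cv2.imread("pics/k1_side.png")
kx=np.array([np.sin(np.radians(94.93)),-np.cos(np.radians(94.93)),0])
print("kx",kx)
c=proj("side",[.586,.025,.15])[0].astype(int); x0,y0=c[0]-50,c[1]-60
v=cv2.resize(im[y0:y0+120,x0:x0+100],None,fx=5,fy=5,interpolation=2)
ax=np.array([0,0,1.])
rim=np.array([t[0],t[1],t[2]+.0187-.118])
th=np.radians(np.arange(0,360,60)+30)
for off,col in((0,(0,255,255)),):
    b=rim+kx*off
    ky=np.cross([0,0,1],kx)
    for z in(0,.03):
        hx=np.array([b+.020*(np.cos(a)*kx+np.sin(a)*ky)+[0,0,z] for a in th])
        cv2.polylines(v,[((proj("side",hx)-[x0,y0]+.5)*5).astype(np.int32)],True,col,1)
    for s in(-.006,.006):
        cr=np.array([.8,-.6,0])*s
        q=((proj("side",np.array([b+cr+[0,0,.03],b+cr+[0,0,.1]]))-[x0,y0]+.5)*5).astype(int)
        cv2.line(v,tuple(map(int,q[0])),tuple(map(int,q[1])),col,1)
    print(proj("side",b+kx*.003)-proj("side",b))
# row profiles of shaft
g=im.max(2)
for r in range(y0+28,y0+54,4): print(r,g[r,x0+40:x0+62])
print(x0+40)
for z in(.05,.07,.09): print(proj("side",rim+[0,0,z]))
cv2.imwrite("pics/k1o.png",v)
```

```text
kx [0.99630044 0.0859386  0.        ]
[[ 0.89116044 -0.63751933]]
162 [75 30 22 28 29 30 27 28 26 31 52 56 29 30 28 27 31 32 33 31 29 28]
166 [27 29 29 28 29 31 30 31 27 27 55 75 62 46 28 30 30 27 32 28 39 86]
170 [ 25  29  33  33  30  29  33  29  27  32  57  81  65  42  28  33  29  29
  19  76 133 142]
174 [ 15  25  27  32  29  25  18  36  55  46  63  71  61  84 167 231 251 245
 193 151 154 139]
178 [240 239 219 204 229 243 239 241 182  42  57  59  59 148 197 144  98 126
 139 118  73  85]
182 [232 231 233 232 232 233 236 237 171  46  56  63  73  78  91 109  99  91
  91 106 132 135]
186 [232 232 231 232 232 234 239 238 164  50  61  62  70 101 110  88  92  91
 104 134 132 130]
256
[[265.71200156 185.76935359]]
[[265.71275516 179.33802269]]
[[265.71353178 172.71031109]]
```

View pics/k1o.png

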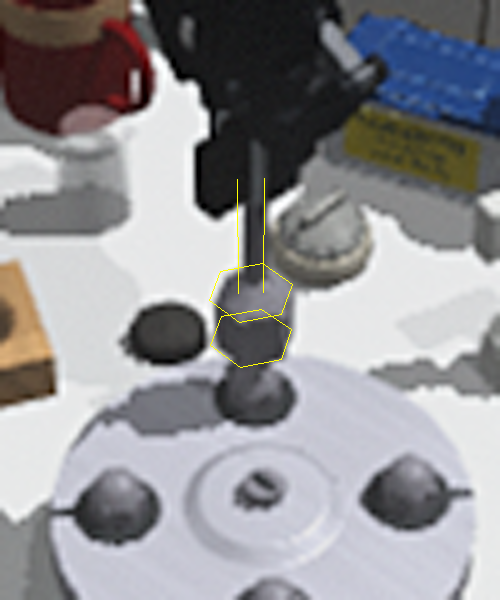

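Run:
```python
from h import *
im=cv2.imread("pics/k1_side.png"); g=im.max(2).astype(int)
for r in range(186,214,3): print(r,''.join(f"{v:4d}" for v in g[r,252:282]))
print(proj("side",[[.545+.068*np.cos(.9273),-.0301+.068*np.sin(.9273),z] for z in(.087,.1,.11)]))
o,M=pose(); t=o['eef_pos']; print(proj("side",[t[0],t[1],t[2]-.0993+.02]))
```

```text
186  232 232 232 233 232 232 231 232 232 234 239 238 164  50  61  62  70 101 110  88  92  91 104 134 132 130 129 117 144 142
189  232 233 232 232 233 232 233 239 221 148 108  77  73  60  61  64  77 112 147 156 139 107  83  82  82  84  88  86  88  86
192  235 233 233 232 233 234 241 199  88  88  93 100 118 128 139 142 138 146 154 157 153 155 153 184 186 172 217 215 214 211
195   58 106 164 224 245 244 210  79  79 103 121 124 125 133 143 142 141 142 150 147 138 111 149 230 238 234 232 232 232 232
198   69  72  68  58  74 201 223  80  65  66  67  94 117  93  75  76  71  75  72  63  80  88 155 232 236 233 232 233 232 232
201   69  74  73  61  35 138 180  91  64  69  68  73  71  73  73  71  73  71  72  69  86 100 184 240 235 232 232 232 233 232
204   42  37  35  38 140 235 249 222 163  88  60  69  76  76  73  71  73  72  71  62  80 187 240 233 232 230 233 235 234 233
207  191 200 210 203 201 199 198 203 181  99  61  78  78  77  81  74  61  96 171 210 218 220 212 209 208 211 212 209 208 204
210  158 111 101  94  96  95 130 125  42  58  76  85  83  84  79  89 117 134 140 123  79  76 175 229 218 212 213 210 210 207
213  125 124 128 128 131 134 105  43  43  58  72  69  78  92 102 100  90  73  85  94  75  68  75 162 220 213 213 217 217 215
[[266.27052603 212.66499595]
 [266.27607658 209.01004266]
 [266.28041561 206.15285685]]
[[265.71091212 195.06681402]]
```

```bash
python3 -m pendant '[-0.0007,0,-0.008,0,0,0,0, 0,0,-0.008,0,0,0,0, 0,0,0,0,0,0,0]'; python3 -c "
from h import *
st()"; python3 -m pendant '[0,0,-0.004,0,0,0,0, 0,0,0,0,0,0,0]';python3 -c "
from h import *
st()"
```

```text
time_s: 4.92
eef_pos: [0.5844, 0.0255, 0.2089]
eef_rot: [0.707, -0.706, -0.03, 0.032]
wrist_force: [-0.6, -0.4, -2.7]
opening: 0.18
t 4.92 pos [584.4  25.5 208.9] jawyaw 94.99 down [-2.4e-03  4.0e-04 -1.0e+00] F [-0.57 -0.38 -2.71] T [-0.013  0.045 -0.01 ] op 0.18 q6 -1.82
time_s: 5.18
eef_pos: [0.5852, 0.025, 0.206]
eef_rot: [0.706, -0.706, -0.03, 0.031]
wrist_force: [0.3, 0.0, -2.7]
opening: 0.179
t 5.17 pos [585.2  25.  206. ] jawyaw 94.96 down [-4.e-04  1.e-04 -1.e+00] F [ 0.3   0.02 -2.72] T [-0.047 -0.005 -0.007] op 0.179 q6 -1.82
```

```bash
python3 -m pendant '[0,0,-0.003,0,0,0,0, 0,0,0,0,0,0,0]';python3 -c "
from h import *
st()"
```

```text
time_s: 5.42
eef_pos: [0.5852, 0.025, 0.2031]
eef_rot: [0.706, -0.706, -0.03, 0.031]
wrist_force: [-0.5, -0.6, -2.8]
opening: 0.179
t 5.42 pos [585.2  25.  203.1] jawyaw 94.96 down [-3.e-04  0.e+00 -1.e+00] F [-0.5  -0.6  -2.79] T [-0.049  0.045 -0.018] op 0.179 q6 -1.82
```

```bash
python3 -m pendant '[0,0,-0.003,0,0,0,0, 0,0,0,0,0,0,0]';python3 -c "
from h import *
st()"; python3 -m pendant '[0,0,-0.002,0,0,0,0, 0,0,0,0,0,0,0]';python3 -c "
from h import *
st()"
```

```text
time_s: 5.68
eef_pos: [0.5851, 0.025, 0.2]
eef_rot: [0.706, -0.706, -0.03, 0.031]
wrist_force: [0.2, -0.0, -2.6]
opening: 0.182
t 5.67 pos [585.1  25.  200. ] jawyaw 94.96 down [-6.e-04  0.e+00 -1.e+00] F [ 0.16 -0.02 -2.59] T [ 0.001 -0.041 -0.008] op 0.182 q6 -1.82
time_s: 5.92
eef_pos: [0.5852, 0.0251, 0.1981]
eef_rot: [0.706, -0.706, -0.03, 0.031]
wrist_force: [-0.1, 0.1, -2.1]
opening: 0.182
t 5.92 pos [585.2  25.1 198.1] jawyaw 94.96 down [-4.e-04  0.e+00 -1.e+00] F [-0.14  0.06 -2.11] T [-0.006  0.028 -0.029] op 0.182 q6 -1.82
```

```bash
python3 -m pendant '[0,0,-0.001,0,0,0,0, 0,0,-0.001,0,0,0,0, 0,0,0,0,0,0,0]';python3 -c "
from h import *
st()"
```

```text
time_s: 6.3
eef_pos: [0.5852, 0.0251, 0.1962]
eef_rot: [0.706, -0.706, -0.031, 0.031]
wrist_force: [-0.1, -0.5, -2.7]
opening: 0.182
t 6.3 pos [585.2  25.1 196.2] jawyaw 94.96 down [-2.e-04  0.e+00 -1.e+00] F [-0.11 -0.53 -2.73] T [ 0.045  0.    -0.04 ] op 0.182 q6 -1.82
```

```bash
python3 -m pendant '[0,0,-0.0015,0,0,0,0, 0,0,-0.0015,0,0,0,0, 0,0,0,0,0,0,0]';python3 -c "
from h import *
st()"
```

```text
time_s: 6.68
eef_pos: [0.5852, 0.0251, 0.1931]
eef_rot: [0.706, -0.706, -0.03, 0.031]
wrist_force: [-0.0, 0.1, -3.0]
opening: 0.179
t 6.67 pos [585.2  25.1 193.1] jawyaw 94.96 down [-4.e-04  1.e-04 -1.e+00] F [-0.04  0.12 -3.03] T [-0.029 -0.033 -0.011] op 0.179 q6 -1.82
```

```bash
python3 -m pendant '[0,0,-0.0025,0,0,0,0, 0,0,-0.002,0,0,0,0, 0,0,0,0,0,-4,0, 0,0,0,0,0,0,0]';python3 -c "
from h import *
st()"; python3 -m pendant '[0,0,0,0,0,-4,0]';python3 -c "
from h import *
st()";python3 -m pendant '[0,0,0,0,0,-4,0]';python3 -c "
from h import *
st()";python3 -m pendant '[0,0,0,0,0,-4,0]';python3 -c "
from h import *
st()"
```

```text
time_s: 7.18
eef_pos: [0.5853, 0.0251, 0.1886]
eef_rot: [0.707, -0.707, -0.006, 0.006]
wrist_force: [-0.6, -0.3, -2.5]
opening: 0.184
t 7.17 pos [585.3  25.1 188.6] jawyaw 90.99 down [-2.e-04  0.e+00 -1.e+00] F [-0.65 -0.28 -2.54] T [-0.06  -0.006 -0.022] op 0.184 q6 -1.75
time_s: 7.3
eef_pos: [0.5853, 0.0252, 0.1887]
eef_rot: [0.707, -0.707, 0.019, -0.019]
wrist_force: [-0.2, 0.0, -2.2]
opening: 0.177
t 7.3 pos [585.3  25.2 188.7] jawyaw 86.96 down [-1.e-04  3.e-04 -1.e+00] F [-0.24  0.   -2.22] T [ 0.207 -0.002 -0.022] op 0.177 q6 -1.68
time_s: 7.42
eef_pos: [0.5853, 0.0253, 0.1887]
eef_rot: [0.706, -0.706, 0.044, -0.044]
wrist_force: [0.7, 0.9, -3.8]
opening: 0.178
t 7.42 pos [585.3  25.3 188.7] jawyaw 82.93 down [-1.e-04  5.e-04 -1.e+00] F [ 0.65  0.95 -3.76] T [0.284 0.039 0.06 ] op 0.178 q6 -1.61
time_s: 7.55
eef_pos: [0.5853, 0.0254, 0.1887]
eef_rot: [0.704, -0.704, 0.068, -0.068]
wrist_force: [0.6, 2.1, -3.0]
opening: 0.179
t 7.55 pos [585.3  25.4 188.7] jawyaw 78.94 down [-1.e-04  6.e-04 -1.e+00] F [ 0.55  2.11 -2.98] T [0.281 0.017 0.099] op 0.179 q6 -1.54
```

```bash
cat > nose.py <<'E'
from h import *
def noses(fn,p,n="top",zz=.086):
    im=cv2.imread(fn).max(2).astype(np.float32)
    res=[]
    for k in range(4):
        A=p[2]+k*np.pi/2; x,y=p[0]+.068*np.cos(A),p[1]+.068*np.sin(A)
        ang=np.radians(np.arange(-60,60.5,1)) # clockwise from radial = positive
        prof={}
        for r in (.0225,.0235,.0245,.0255,.0265,.028,.0295):
            P=np.c_[x+r*np.cos(A-ang),y+r*np.sin(A-ang),np.full(len(ang),zz)]
            uv=proj(n,P).astype(np.float32)
            prof[r]=cv2.remap(im,uv[:,0].reshape(1,-1),uv[:,1].reshape(1,-1),cv2.INTER_LINEAR)[0]
        res.append(prof)
    return np.degrees(ang),res
E
python3 - <<'E'
from nose import *
for p in ([.5454,-.0288,.9299],):
    a,res=noses("pics/top0.png",p)
    for k,pr in enumerate(res):
        print("nut",k)
        for r,v in pr.items():
            b=np.median(v); w=np.clip(b*.8-v,0,None); 
            # clusters
            idx=np.where(w>0)[0]; gs=np.split(idx,np.where(np.diff(idx)>3)[0]+1) if len(idx) else []
            print(r,[(round((a[g]*w[g]).sum()/w[g].sum(),1),len(g),int(w[g].max())) for g in gs if w[g].max()>5])
E
```

```text
nut 0
0.0225 [(np.float64(-24.0), 17, 52)]
0.0235 [(np.float64(-24.3), 15, 55), (np.float64(-0.8), 6, 13)]
0.0245 [(np.float64(-24.2), 15, 45), (np.float64(-0.2), 9, 25)]
0.0255 [(np.float64(-23.9), 11, 14), (np.float64(0.2), 10, 25)]
0.0265 [(np.float64(0.7), 10, 37)]
0.028 [(np.float64(1.2), 9, 30)]
0.0295 [(np.float64(1.4), 8, 33)]
nut 1
0.0225 [(np.float64(-0.5), 16, 61)]
0.0235 [(np.float64(-0.7), 15, 60)]
0.0245 [(np.float64(0.0), 13, 50)]
0.0255 [(np.float64(0.8), 10, 38)]
0.0265 [(np.float64(0.7), 8, 31)]
0.028 [(np.float64(1.0), 7, 18)]
0.0295 [(np.float64(0.7), 10, 30)]
nut 2
0.0225 [(np.float64(-27.6), 20, 52)]
0.0235 [(np.float64(-27.9), 19, 47), (np.float64(1.9), 10, 12)]
0.0245 [(np.float64(-28.5), 15, 29), (np.float64(1.0), 13, 29)]
0.0255 [(np.float64(-29.1), 9, 10), (np.float64(0.9), 12, 47)]
0.0265 [(np.float64(0.5), 11, 40)]
0.028 [(np.float64(-0.3), 9, 24)]
0.0295 [(np.float64(-0.6), 7, 15)]
nut 3
0.0225 [(np.float64(-1.2), 15, 45)]
0.0235 [(np.float64(-1.1), 14, 56)]
0.0245 [(np.float64(-0.6), 14, 52)]
0.0255 [(np.float64(-0.4), 12, 38)]
0.0265 [(np.float64(-0.4), 10, 33)]
0.028 [(np.float64(-0.5), 8, 27)]
0.0295 [(np.float64(-0.1), 8, 23)]
```

```bash
python3 -m pendant '[0,0,0,0,0,-6.5,0, 0,0,0,0,0,-6.5,0, 0,0,0,0,0,-6.5,0, 0,0,0,0,0,0,0]';python3 -c "
from h import *
st()
ctrl.camera('side')
im=ctrl.camera('side'); c=proj('side',[.5453,-.0293,.1])[0].astype(int); crop(im,c[0]-60,c[1]-60,c[0]+60,c[1]+50,5,'pics/s2.png')
im=ctrl.camera('top'); cv2.imwrite('pics/t2.png',im[:,:,::-1])"
```

```text
time_s: 8.05
eef_pos: [0.5853, 0.0257, 0.1887]
eef_rot: [0.683, -0.682, 0.186, -0.185]
wrist_force: [0.5, 2.5, -2.5]
opening: 0.18
t 8.05 pos [585.3  25.7 188.7] jawyaw 59.6 down [-1.0e-04  1.1e-03 -1.0e+00] F [ 0.54  2.53 -2.53] T [0.702 0.053 0.068] op 0.18 q6 -1.2
```

View pics/s2.png

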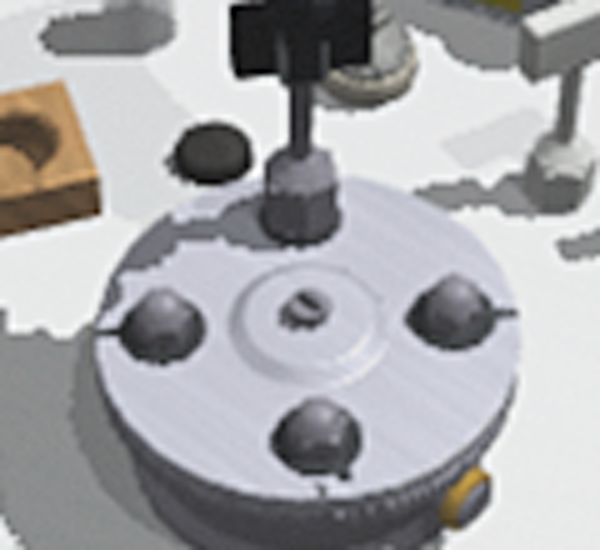

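View pics/t2.png

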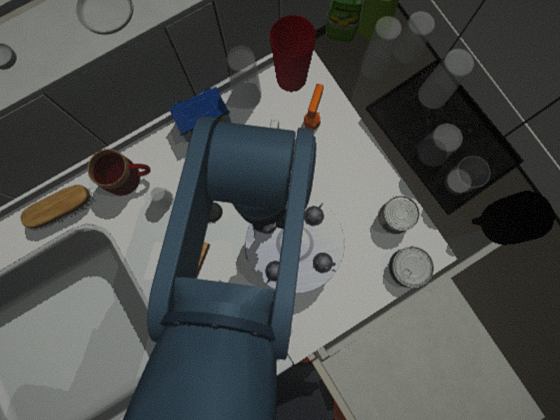

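```bash
python3 -m pendant '[0,0,0,0,0,8,0, 0,0,0.013,0,0,0,0, 0,0,0.014,0,0,0,0, -0.0272,-0.0361,0.002,0,0,0,0, -0.0272,-0.0361,0,0,0,0,0, -0.0273,-0.0362,0,0,0,0,0, 0,0,0,0,0,0,0, 0,0,0,0,0,0,0]';python3 -c "
from h import *
st()
im=ctrl.camera('side'); cv2.imwrite('pics/s3f.png',im[:,:,::-1]); c=proj('side',[.5453,-.0293,.1])[0].astype(int); crop(im,c[0]-60,c[1]-60,c[0]+60,c[1]+50,5,'pics/s3.png')
im=ctrl.camera('top'); cv2.imwrite('pics/t3.png',im[:,:,::-1]);crop(im,235,185,355,305,5,'pics/t3c.png')"
```

```text
time_s: 9.2
eef_pos: [0.5042, -0.0838, 0.2191]
eef_rot: [-0.693, 0.693, -0.138, 0.14]
wrist_force: [0.2, -0.6, -3.0]
opening: 0.182
t 9.2 pos [504.2 -83.8 219.1] jawyaw 67.36 down [ 1.9e-03 -8.0e-04 -1.0e+00] F [ 0.24 -0.58 -3.03] T [ 0.054 -0.013  0.031] op 0.182 q6 -1.57
```

View pics/s3.png

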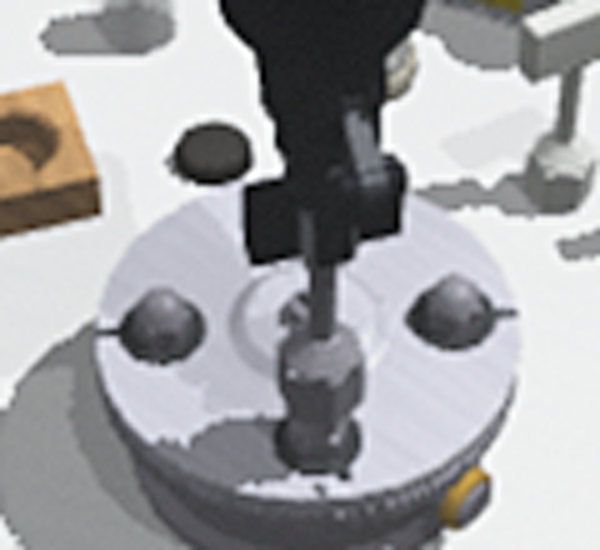

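View pics/t3c.png

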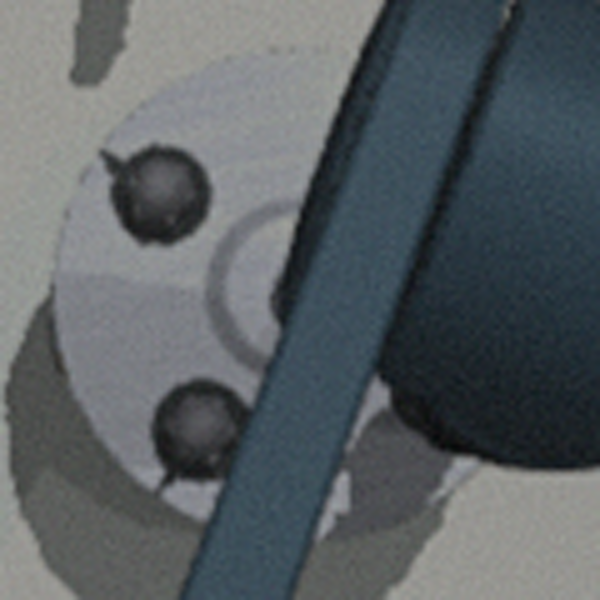

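Run:
```python
from nose import *
a,res=noses("pics/t3.png",[.5454,-.0288,.9299])
for k in (0,1):
    for r,v in res[k].items():
        b=np.median(v); w=np.clip(b*.8-v,0,None); idx=np.where(w>0)[0]; gs=np.split(idx,np.where(np.diff(idx)>3)[0]+1) if len(idx) else []
        print(k,r,[(round((a[g]*w[g]).sum()/w[g].sum(),1),len(g),int(w[g].max())) for g in gs if w[g].max()>5])
c,M=cam('side'); print("right",M[:,0].round(3))
g=cv2.imread("pics/s3f.png").max(2).astype(int)
o,_=pose();t=o['eef_pos']; q=proj('side',[[t[0],t[1],t[2]-.0993+z] for z in(.01,.02,.045)]); print(q)
print(proj("side",[[.545-.068*np.cos(.9273),-.0301-.068*np.sin(.9273),z] for z in(.087,.1,.11)]))
x0=int(q[0,0])-14; print(x0)
for r in range(int(q[2,1])-6,int(q[0,1])+8,2): print(r,''.join(f"{v:4d}" for v in g[r,x0:x0+28]))
```

```text
0 0.0225 [(np.float64(-2.4), 22, 60)]
0 0.0235 [(np.float64(-1.9), 21, 63)]
0 0.0245 [(np.float64(-1.4), 20, 60)]
0 0.0255 [(np.float64(-0.6), 17, 53)]
0 0.0265 [(np.float64(0.4), 13, 54)]
0 0.028 [(np.float64(1.2), 10, 37)]
0 0.0295 [(np.float64(1.4), 8, 34)]
1 0.0225 [(np.float64(-58.2), 6, 26), (np.float64(-0.3), 14, 62)]
1 0.0235 [(np.float64(-57.7), 7, 33), (np.float64(-0.5), 13, 57)]
1 0.0245 [(np.float64(-56.8), 9, 34), (np.float64(0.3), 11, 45)]
1 0.0255 [(np.float64(-55.7), 12, 37), (np.float64(1.1), 8, 35)]
1 0.0265 [(np.float64(-54.1), 14, 37), (np.float64(0.7), 7, 26)]
1 0.028 [(np.float64(-52.8), 15, 38), (np.float64(0.5), 6, 15)]
1 0.0295 [(np.float64(-52.2), 16, 38), (np.float64(0.8), 8, 31)]
right [ 0.753 -0.658  0.019]
[[269.51146859 245.09760599]
 [269.54196124 242.17992394]
 [269.62034896 234.67941176]]
[[269.79276726 257.33253479]
 [269.83405715 253.77305125]
 [269.86638463 250.9861913 ]]
255
228  169 158 178 211 228 222 221 222 225 227 209 164 137 124  63  66  64  73  93 185 236 229 228 228 225 213 213 221
230  156 179 210 217 221 220 221 226 212 158 143 145  90 
[... 646 characters left out ...]
42  192 179 170 169 172 170 170 126  64  97 123 127 129 130 138 146 148 148 148 151 152 161 166 148 149 219 242 231
244  202 201 197 184 173 173 165 121  59 121 167 129 112 129 142 148 154 152 154 144 150 132  85  81 128 201 229 224
246  204 205 201 202 202 202 194 136  64  67  64  80  86  85  86  73  68  94 133 142 123  88  95  90 126 202 229 223
248  204 203 202 205 206 205 208 180  85  68  72  70  71  73  73  69  74  70  74  90  97  98  93  84 136 211 227 222
250  202 201 201 204 205 205 206 216 187  94  67  70  74  74  70  75  72  72  78  91  95  94  85 103 177 225 228 224
252  229 230 220 192 182 215 215 223 200 117  67  68  71  72  72  71  71  70  77  92  92  95 166 230 236 229 226 227
```

```bash
python3 -m pendant '[-0.0003,0.0003,-0.008,0,0,0,0, 0,0,0,0,0,0,0]';python3 -c "
from h import *
st()"; python3 -m pendant '[0,0,-0.006,0,0,0,0, 0,0,0,0,0,0,0]';python3 -c "
from h import *
st()"
```

```text
time_s: 9.55
eef_pos: [0.5029, -0.0822, 0.2086]
eef_rot: [0.694, -0.693, 0.139, -0.137]
wrist_force: [-0.5, 0.3, -3.4]
opening: 0.18
t 9.55 pos [502.9 -82.2 208.6] jawyaw 67.52 down [-2.1e-03  9.0e-04 -1.0e+00] F [-0.54  0.3  -3.38] T [-0.019 -0.058  0.016] op 0.18 q6 -1.57
time_s: 9.8
eef_pos: [0.5029, -0.0827, 0.203]
eef_rot: [0.694, -0.693, 0.139, -0.138]
wrist_force: [-0.1, -0.3, -1.9]
opening: 0.18
t 9.8 pos [502.9 -82.7 203. ] jawyaw 67.47 down [-1.4e-03  6.0e-04 -1.0e+00] F [-0.1  -0.35 -1.94] T [-0.026  0.    -0.013] op 0.18 q6 -1.57
```

```bash
python3 -m pendant '[0.0004,-0.0004,-0.003,0,0,0,0, 0,0,0,0,0,0,0]';python3 -c "
from h import *
st()"; python3 -m pendant '[0,0,-0.002,0,0,0,0, 0,0,0,0,0,0,0]';python3 -c "
from h import *
st()"
```

```text
time_s: 10.05
eef_pos: [0.5036, -0.0835, 0.2006]
eef_rot: [0.693, -0.693, 0.138, -0.138]
wrist_force: [0.7, -0.2, -2.8]
opening: 0.18
t 10.05 pos [503.6 -83.5 200.6] jawyaw 67.46 down [-3.e-04  1.e-04 -1.e+00] F [ 0.66 -0.19 -2.85] T [ 0.003  0.045 -0.049] op 0.18 q6 -1.57
time_s: 10.3
eef_pos: [0.5037, -0.0835, 0.1987]
eef_rot: [0.693, -0.693, 0.138, -0.138]
wrist_force: [0.2, -0.5, -3.5]
opening: 0.179
t 10.3 pos [503.7 -83.5 198.7] jawyaw 67.46 down [-1.e-04  1.e-04 -1.e+00] F [ 0.19 -0.49 -3.53] T [0.029 0.    0.006] op 0.179 q6 -1.57
```

Still free (rim about 99.4 mm). Going on to the top of the hexagon.

```bash
python3 -m pendant '[0,0,-0.001,0,0,0,0, 0,0,-0.001,0,0,0,0, 0,0,0,0,0,0,0]';python3 -c "
from h import *
st()"
```

```text
time_s: 10.68
eef_pos: [0.5039, -0.0835, 0.1971]
eef_rot: [-0.693, 0.694, -0.138, 0.138]
wrist_force: [-0.4, 0.9, 0.2]
opening: 0.18
t 10.68 pos [503.9 -83.5 197.1] jawyaw 67.46 down [ 5.e-04 -2.e-04 -1.e+00] F [-0.39  0.87  0.18] T [ 0.129  0.17  -0.038] op 0.18 q6 -1.57
```

```bash
python3 -m pendant '[0,0,-0.0005,0,0,0,0, 0,0,-0.0005,0,0,0,0]';python3 -c "
from h import *
st()"
```

```text
time_s: 10.92
eef_pos: [0.5041, -0.0836, 0.1964]
eef_rot: [-0.693, 0.694, -0.138, 0.139]
wrist_force: [-1.3, 0.5, 4.9]
opening: 0.178
t 10.93 pos [504.1 -83.6 196.4] jawyaw 67.46 down [ 9.e-04 -4.e-04 -1.e+00] F [-1.28  0.48  4.94] T [0.143 0.274 0.018] op 0.178 q6 -1.57
```

```bash
for i in 1; do python3 -m pendant '[0,0,0.0003,0,0,5,0]' >/dev/null;python3 -c "
from h import *
st()";python3 -m pendant '[0,0,0,0,0,5,0]' >/dev/null;python3 -c "
from h import *
st()";python3 -m pendant '[0,0,0,0,0,5,0]' >/dev/null;python3 -c "
from h import *
st()";done
```

```text
t 11.05 pos [504.2 -83.6 196.6] jawyaw 72.57 down [ 1.3e-03 -4.0e-04 -1.0e+00] F [-0.1  -0.02  1.81] T [ 0.142 -0.041 -0.031] op 0.181 q6 -1.66
t 11.18 pos [504.3 -83.5 196.5] jawyaw 77.61 down [ 1.6e-03 -2.0e-04 -1.0e+00] F [ 1.19 -0.19  1.11] T [ 0.162 -0.158 -0.039] op 0.179 q6 -1.75
t 11.3 pos [503.7 -83.4 195.8] jawyaw 82.62 down [-1.e-04  1.e-04 -1.e+00] F [ 0.28  0.34 -2.35] T [-0.006  0.027 -0.006] op 0.179 q6 -1.84
```

```bash
python3 -m pendant '[0,0,-0.0015,0,0,2,0, 0,0,-0.002,0,0,1,0]' >/dev/null;python3 -c "
from h import *
st()"; python3 -m pendant '[0,0,-0.002,0,0,0,0, 0,0,-0.002,0,0,0,0]' >/dev/null;python3 -c "
from h import *
st()"
```

```text
t 11.55 pos [503.5 -83.4 192.1] jawyaw 85.46 down [-6.e-04  2.e-04 -1.e+00] F [-0.38  0.25 -2.89] T [ 0.039 -0.006  0.004] op 0.176 q6 -1.89
t 11.8 pos [503.7 -83.4 188.3] jawyaw 85.43 down [-3.e-04  1.e-04 -1.e+00] F [ 0.25 -0.88 -2.47] T [-0.007 -0.025  0.032] op 0.177 q6 -1.89
```

```bash
S='from h import *
st()'; python3 -m pendant '[0,0,0,0,0,-5,0]' >/dev/null;python3 -c "$S"; for i in 1 2 3 4; do python3 -m pendant '[0,0,0,0,0,-2.5,0]' >/dev/null;python3 -c "$S"; done
```

```text
t 11.93 pos [503.7 -83.3 188.3] jawyaw 80.32 down [-1.e-04  3.e-04 -1.e+00] F [ 0.9   0.88 -2.75] T [ 0.15  -0.129 -0.024] op 0.178 q6 -1.8
t 12.05 pos [503.9 -83.2 188.4] jawyaw 77.82 down [ 3.e-04  5.e-04 -1.e+00] F [ 0.07  1.28 -2.37] T [ 0.221 -0.184 -0.029] op 0.177 q6 -1.76
t 12.18 pos [503.9 -83.2 188.5] jawyaw 75.35 down [ 4.e-04  6.e-04 -1.e+00] F [ 0.4   0.62 -2.78] T [ 0.226 -0.187  0.081] op 0.179 q6 -1.71
t 12.3 pos [503.9 -83.2 188.5] jawyaw 72.86 down [ 4.e-04  6.e-04 -1.e+00] F [ 0.33  1.75 -2.58] T [ 0.254 -0.155  0.038] op 0.178 q6 -1.67
t 12.43 pos [503.9 -83.1 188.5] jawyaw 70.36 down [ 4.e-04  7.e-04 -1.e+00] F [ 0.63 -0.06 -1.76] T [ 0.342 -0.191  0.065] op 0.18 q6 -1.62
```

```bash
S='from h import *
st()'; python3 -m pendant '[0,0,0,0,0,-6.5,0, 0,0,0,0,0,-6.5,0, 0,0,0,0,0,-6.5,0, 0,0,0,0,0,-6,0, 0,0,0,0,0,0,0]' >/dev/null;python3 -c "$S
im=ctrl.camera('side'); cv2.imwrite('pics/s4f.png',im[:,:,::-1]); c=proj('side',[.5453,-.0293,.1])[0].astype(int); crop(im,c[0]-60,c[1]-60,c[0]+60,c[1]+50,5,'pics/s4.png')"
```

```text
t 13.05 pos [503.9 -82.8 188.5] jawyaw 45.0 down [ 5.0e-04  1.3e-03 -1.0e+00] F [ 1.93  3.12 -2.69] T [ 0.812 -0.312  0.053] op 0.179 q6 -1.18
```

View pics/s4.png

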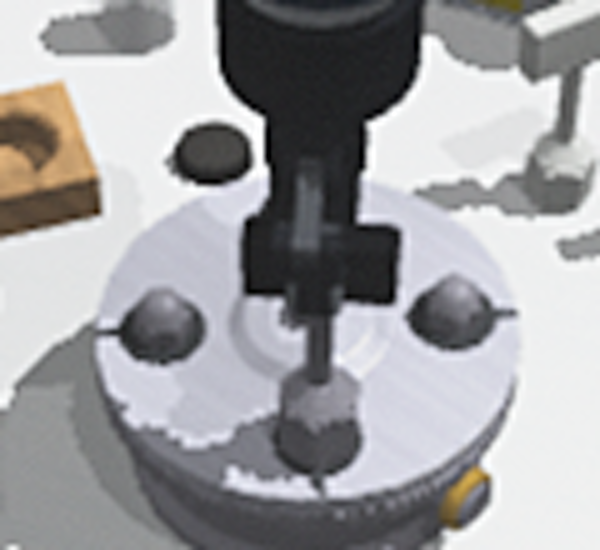

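```bash
S='from h import *
st()'; python3 -m pendant '[0.0004,0.0010,0,0,0,-2,0,0,0,0,0,0,0,0]' >/dev/null;python3 -c "$S"; python3 -m pendant '[0,0,0,0,0,8,0,0,0,0,0,0,0,0]' >/dev/null;python3 -c "$S"
```

```text
t 13.35 pos [504.1 -82.5 188.5] jawyaw 42.97 down [-1.e-04 -1.e-04 -1.e+00] F [ 1.4   2.08 -3.53] T [ 0.476 -0.233  0.048] op 0.183 q6 -1.14
t 13.6 pos [504.  -82.8 188.6] jawyaw 50.92 down [-5.e-04 -6.e-04 -1.e+00] F [-0.6  -0.24 -3.32] T [0.173 0.035 0.077] op 0.177 q6 -1.28
```

```bash
S='from h import *
st()'; python3 -m pendant '[0,0,0.013,0,0,0,0, 0,0,0.014,0,0,0,0, 0.0271,0.0361,0,0,0,6.4,0, 0.0271,0.0361,0,0,0,6.4,0, 0.0271,0.0362,0,0,0,6.4,0, 0,0,0,0,0,0,0, 0,0,-0.005,0,0,0,0, 0,0,0,0,0,0,0]' >/dev/null;python3 -c "$S
im=ctrl.camera('top'); cv2.imwrite('pics/t5.png',im[:,:,::-1]);crop(im,235,185,355,305,5,'pics/t5c.png')
im=ctrl.camera('side'); cv2.imwrite('pics/s5f.png',im[:,:,::-1]); c=proj('side',[.5453,-.0293,.1])[0].astype(int); crop(im,c[0]-60,c[1]-60,c[0]+60,c[1]+50,5,'pics/s5.png')
st()"
```

```text
t 14.6 pos [584.7  25.1 210.2] jawyaw 70.06 down [-1.2e-03 -2.0e-04 -1.0e+00] F [ 0.41  0.51 -3.4 ] T [ 0.021  0.051 -0.013] op 0.182 q6 -1.38
t 14.7 pos [585.   25.1 210.7] jawyaw 70.06 down [-3.e-04 -1.e-04 -1.e+00] F [-0.08 -0.32 -3.01] T [-0.005  0.024 -0.034] op 0.18 q6 -1.38
```

View pics/t5c.png

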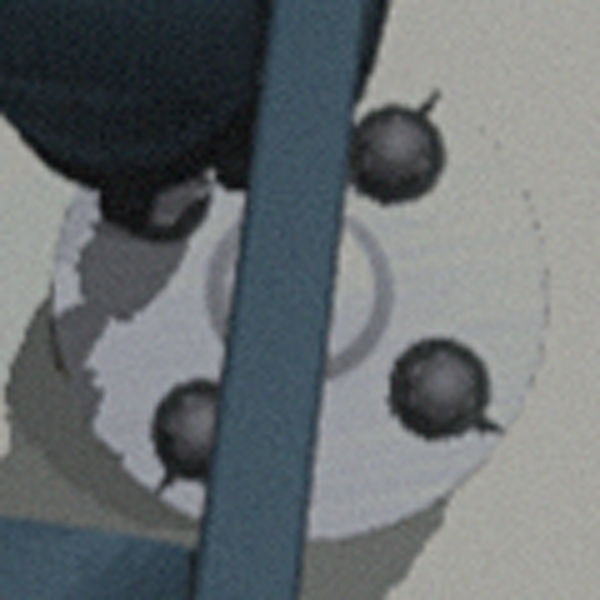

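View pics/s5.png

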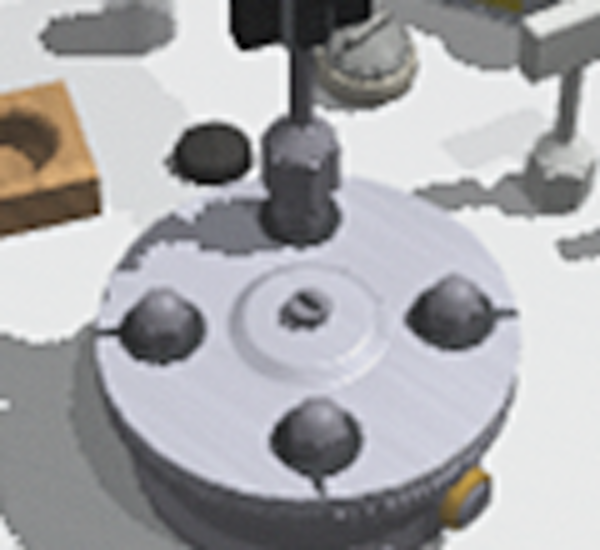

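```bash
python3 - <<'E'
from nose import *
a,res=noses("pics/t5.png",[.5454,-.0288,.9299])
for k in (2,3):
    for r,v in res[k].items():
        b=np.median(v); w=np.clip(b*.8-v,0,None); idx=np.where(w>0)[0]; gs=np.split(idx,np.where(np.diff(idx)>3)[0]+1) if len(idx) else []
        print(k,r,[(round((a[g]*w[g]).sum()/w[g].sum(),1),len(g),int(w[g].max())) for g in gs if w[g].max()>5])
E
S='from h import *
st()'; python3 -m pendant '[0.0003,0.0005,-0.007,0,0,0,0, 0,0,-0.004,0,0,0,0, 0,0,0,0,0,0,0]' >/dev/null;python3 -c "$S";python3 -m pendant '[0,0,-0.002,0,0,0,0, 0,0,-0.001,0,0,0,0, 0,0,0,0,0,0,0]' >/dev/null;python3 -c "$S"
```

```text
2 0.0225 [(np.float64(4.7), 20, 77)]
2 0.0235 [(np.float64(4.5), 19, 73)]
2 0.0245 [(np.float64(3.5), 18, 69)]
2 0.0255 [(np.float64(1.5), 13, 72)]
2 0.0265 [(np.float64(0.7), 11, 52)]
2 0.028 [(np.float64(-0.2), 9, 24)]
2 0.0295 [(np.float64(-0.4), 5, 13)]
3 0.0225 [(np.float64(-1.4), 14, 57)]
3 0.0235 [(np.float64(-1.0), 14, 71)]
3 0.0245 [(np.float64(-0.3), 13, 65)]
3 0.0255 [(np.float64(-0.0), 12, 47)]
3 0.0265 [(np.float64(-0.1), 10, 43)]
3 0.028 [(np.float64(-59.6), 3, 23), (np.float64(-0.4), 8, 36)]
3 0.0295 [(np.float64(-59.0), 4, 53), (np.float64(0.0), 8, 28)]
t 15.07 pos [585.3  26.4 198.9] jawyaw 70.14 down [-1.3e-03  2.0e-04 -1.0e+00] F [ 0.31 -0.22 -3.45] T [-0.021 -0.026 -0.042] op 0.177 q6 -1.38
t 15.45 pos [585.7  26.5 196.5] jawyaw 70.16 down [-1.e-04  0.e+00 -1.e+00] F [ 0.3   0.38 -2.89] T [-0.05   0.011 -0.022] op 0.175 q6 -1.38
```

```bash
S='from h import *
st()'; python3 -m pendant '[-0.0002,-0.0006,-0.001,0,0,0,0, 0,0,-0.002,0,0,0,0]' >/dev/null;python3 -c "$S";python3 -m pendant '[0,0,-0.002,0,0,0,0, 0,0,-0.003,0,0,0,0, 0,0,0,0,0,0,0]' >/dev/null;python3 -c "$S"
```

```text
t 15.7 pos [585.6  25.8 193.7] jawyaw 70.16 down [ 3.e-04 -1.e-04 -1.e+00] F [-0.46  0.06 -2.81] T [ 0.005  0.01  -0.073] op 0.178 q6 -1.38
t 16.07 pos [585.3  25.9 188.2] jawyaw 70.16 down [-7.e-04  1.e-04 -1.e+00] F [-1.11  0.43 -2.85] T [-0.016 -0.002 -0.008] op 0.182 q6 -1.38
```

```bash
S='from h import *
st()'; python3 -m pendant '[0.0001,0.00015,0,0,0,-7.5,0, 0.0001,0.00015,0,0,0,-7.5,0, 0,0,0,0,0,0,0]' >/dev/null;python3 -c "$S";python3 -m pendant '[0,0,0,0,0,0,0]' >/dev/null;python3 -c "$S
im=ctrl.camera('side'); c=proj('side',[.5859,.0252,.1])[0].astype(int); crop(im,c[0]-30,c[1]-40,c[0]+30,c[1]+30,8,'pics/s6.png')"
```

```text
t 16.45 pos [585.6  26.3 188.5] jawyaw 55.24 down [-3.e-04  2.e-04 -1.e+00] F [-0.2   0.85 -2.84] T [0.142 0.115 0.028] op 0.18 q6 -1.12
t 16.57 pos [585.6  26.3 188.5] jawyaw 55.31 down [-3.e-04  2.e-04 -1.e+00] F [ 0.62  0.84 -2.84] T [0.186 0.102 0.034] op 0.177 q6 -1.12
```

View pics/s6.png

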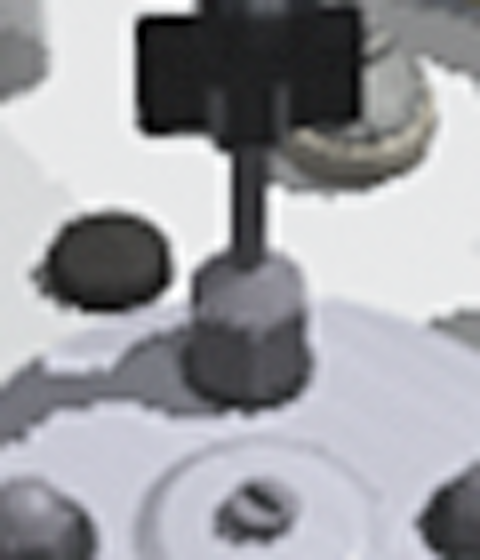

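```bash
S='from h import *
st()'; python3 -m pendant '[0.0001,0.0001,0,0,0,-6,0, 0.0001,0.0001,0,0,0,-6,0, 0.0001,0.0001,0,0,0,-6,0, 0.0001,0.0001,0,0,0,-6,0]' >/dev/null;python3 -c "$S";for i in 1 2 ; do python3 -m pendant '[0,0,0,0,0,-2.5,0]' >/dev/null;python3 -c "$S"; done
```

```text
t 17.12 pos [585.9  26.7 188.5] jawyaw 31.06 down [-5.e-04  3.e-04 -1.e+00] F [-1.68  0.91 -2.53] T [0.25  0.156 0.009] op 0.176 q6 -0.7
t 17.25 pos [586.   26.7 188.5] jawyaw 28.63 down [-4.e-04  4.e-04 -1.e+00] F [-1.03  1.67 -2.04] T [0.254 0.178 0.07 ] op 0.178 q6 -0.66
t 17.38 pos [586.   26.8 188.5] jawyaw 26.17 down [-3.e-04  4.e-04 -1.e+00] F [-1.    1.07 -3.25] T [0.341 0.15  0.102] op 0.177 q6 -0.61
```

```bash
S='from h import *
st()'; for i in 1 2 ; do python3 -m pendant '[0,0.0001,0,0,0,-2.5,0]' >/dev/null;python3 -c "$S"; done
```

```text
t 17.5 pos [586.   26.8 188.5] jawyaw 23.68 down [-3.e-04  4.e-04 -1.e+00] F [-0.86  1.47 -2.92] T [0.296 0.135 0.136] op 0.181 q6 -0.57
t 17.62 pos [586.1  27.  188.5] jawyaw 21.19 down [-2.e-04  3.e-04 -1.e+00] F [-0.47  0.61 -2.24] T [0.247 0.198 0.183] op 0.177 q6 -0.53
```

```bash
S='from h import *
st()'; for i in 1 2 ; do python3 -m pendant '[0,0,0,0,0,-2.5,0]' >/dev/null;python3 -c "$S"; done;  python3 -m pendant '[0,0,0,0,0,0,0]' >/dev/null;python3 -c "$S"
```

```text
t 17.75 pos [586.1  26.9 188.6] jawyaw 18.69 down [-1.e-04  3.e-04 -1.e+00] F [ 0.29  1.53 -2.89] T [0.285 0.058 0.247] op 0.183 q6 -0.48
t 17.88 pos [586.1  27.  188.5] jawyaw 16.2 down [-1.e-04  3.e-04 -1.e+00] F [-1.08  0.25 -3.04] T [0.32  0.027 0.365] op 0.177 q6 -0.44
t 18.0 pos [586.1  27.  188.6] jawyaw 16.27 down [ 0.e+00  3.e-04 -1.e+00] F [ 0.08  2.01 -3.16] T [0.319 0.06  0.335] op 0.181 q6 -0.44
```

```bash
S='from h import *
st()'; python3 -m pendant '[0,0,0,0,0,8.5,0, 0,0,0,0,0,8.5,0, 0,0,0.013,0,0,0,0, 0,0,0.014,0,0,0,0, -0.0273,-0.0366,0,0,0,6.6,0, -0.0274,-0.0366,0,0,0,6.6,0, -0.0274,-0.0366,0,0,0,6.6,0, 0,0,0,0,0,0,0, 0,0,-0.005,0,0,0,0, 0,0,0,0,0,0,0]' >/dev/null;python3 -c "$S
im=ctrl.camera('top'); cv2.imwrite('pics/t7.png',im[:,:,::-1]);crop(im,235,185,355,305,5,'pics/t7c.png')
st()"
```

```text
t 19.25 pos [504.3 -82.4 210.5] jawyaw 52.96 down [-2.e-04  3.e-04 -1.e+00] F [ 0.14  0.23 -3.38] T [-0.025 -0.049  0.018] op 0.179 q6 -1.32
t 19.3 pos [504.3 -82.3 210.5] jawyaw 52.99 down [-3.e-04  3.e-04 -1.e+00] F [-0.17 -0.19 -3.06] T [ 0.056  0.078 -0.041] op 0.178 q6 -1.32
```

View pics/t7c.png

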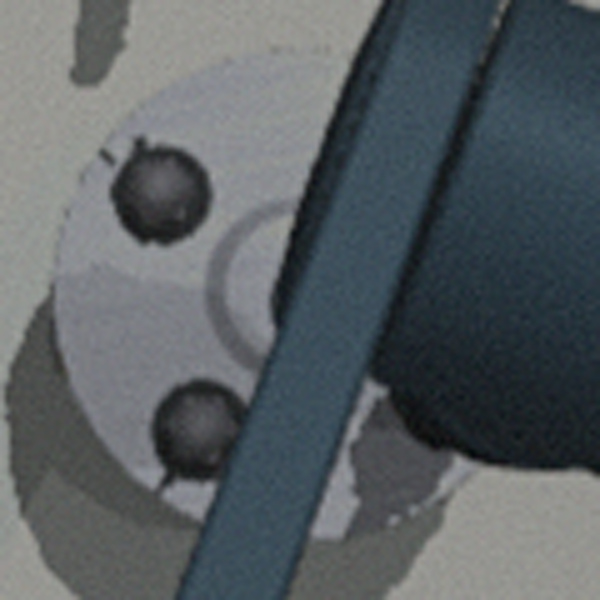

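```bash
cat > nm.py <<'E'
import sys
from nose import *
a,res=noses(sys.argv[1],[.5454,-.0288,.9299])
for k in map(int,sys.argv[2]):
    for r,v in list(res[k].items())[:4]:
        b=np.median(v); w=np.clip(b*.8-v,0,None); idx=np.where(w>0)[0]; gs=np.split(idx,np.where(np.diff(idx)>3)[0]+1) if len(idx) else []
        print(k,r,[(round(float((a[g]*w[g]).sum()/w[g].sum()),1),len(g),int(w[g].max())) for g in gs if w[g].max()>5])
E
python3 nm.py pics/t7.png 0
S='from h import *
st()'; python3 -m pendant '[-0.0002,-0.0003,-0.007,0,0,0,0, 0,0,-0.004,0,0,0,0, 0,0,0,0,0,0,0]' >/dev/null;python3 -c "$S";python3 -m pendant '[0,0,-0.002,0,0,0,0, 0,0,-0.001,0,0,0,0, 0,0,0,0,0,0,0]' >/dev/null;python3 -c "$S"
```

```text
0 0.0225 [(32.0, 20, 54)]
0 0.0235 [(-0.7, 7, 16), (32.7, 17, 60)]
0 0.0245 [(-0.1, 9, 29), (33.0, 15, 47)]
0 0.0255 [(0.3, 9, 28), (33.4, 11, 21)]
t 19.68 pos [503.6 -83.  198.8] jawyaw 52.97 down [-1.2e-03  6.0e-04 -1.0e+00] F [ 0.66 -0.35 -2.74] T [ 0.044 -0.009 -0.012] op 0.182 q6 -1.32
t 20.05 pos [503.8 -83.3 196.6] jawyaw 52.96 down [ 1.e-04  2.e-04 -1.e+00] F [ 0.17  0.14 -2.58] T [ 0.169 -0.057 -0.077] op 0.179 q6 -1.32
```

```bash
S='from h import *
st()'; python3 -m pendant '[0.0001,0.0003,-0.001,0,0,0,0, 0,0,-0.002,0,0,0,0]' >/dev/null;python3 -c "$S";python3 -m pendant '[0,0,-0.002,0,0,0,0, 0,0,-0.003,0,0,0,0, 0,0,0,0,0,0,0]' >/dev/null;python3 -c "$S"
```

```text
t 20.3 pos [504.  -83.1 193.6] jawyaw 52.96 down [ 3.e-04 -2.e-04 -1.e+00] F [-0.01  0.   -2.18] T [ 0.093 -0.018 -0.051] op 0.181 q6 -1.32
t 20.68 pos [503.7 -83.  188.2] jawyaw 52.96 down [-6.e-04  2.e-04 -1.e+00] F [-0.02 -0.27 -3.29] T [0.055 0.042 0.009] op 0.176 q6 -1.32
```

```bash
S='from h import *
st()'; python3 -m pendant '[0.0001,0.0001,0,0,0,-6.2,0, 0.0001,0.0001,0,0,0,-6.2,0, 0.0001,0.0001,0,0,0,-6.2,0, 0.0001,0.0001,0,0,0,-6.2,0,0.0001,0.0001,0,0,0,-6.2,0]' >/dev/null;python3 -c "$S";for i in 1 2 3; do python3 -m pendant '[0,0,0,0,0,-2.5,0]' >/dev/null;python3 -c "$S"; done
```

```text
t 21.3 pos [504.5 -82.1 188.5] jawyaw 21.77 down [ 1.e-04  8.e-04 -1.e+00] F [-0.05  1.23 -3.16] T [ 0.37  -0.115  0.089] op 0.186 q6 -0.77
t 21.43 pos [504.5 -82.1 188.5] jawyaw 19.34 down [ 1.e-04  8.e-04 -1.e+00] F [ 0.01  1.8  -3.38] T [ 0.446 -0.128  0.054] op 0.182 q6 -0.73
t 21.55 pos [504.5 -82.1 188.5] jawyaw 16.89 down [ 2.e-04  9.e-04 -1.e+00] F [ 0.55  2.16 -3.78] T [ 0.473 -0.181  0.054] op 0.179 q6 -0.69
t 21.68 pos [504.5 -82.1 188.6] jawyaw 14.39 down [ 3.e-04  9.e-04 -1.e+00] F [ 0.75  1.88 -2.84] T [ 0.437 -0.228  0.088] op 0.178 q6 -0.65
```

```bash
S='from h import *
st()'; for i in 1 2 3; do python3 -m pendant '[0.0001,0.0001,0,0,0,-2.5,0]' >/dev/null;python3 -c "$S"; done
```

```text
t 21.8 pos [504.6 -82.  188.5] jawyaw 11.89 down [ 2.e-04  9.e-04 -1.e+00] F [ 0.57  1.82 -3.73] T [ 0.455 -0.124  0.158] op 0.176 q6 -0.6
t 21.93 pos [504.7 -82.  188.5] jawyaw 9.4 down [ 1.e-04  7.e-04 -1.e+00] F [ 0.82  2.38 -3.28] T [ 0.386 -0.079  0.207] op 0.179 q6 -0.56
t 22.05 pos [504.8 -81.9 188.5] jawyaw 6.91 down [ 0.e+00  7.e-04 -1.e+00] F [ 0.43  1.68 -2.48] T [ 0.378 -0.094  0.258] op 0.175 q6 -0.51
```

```bash
S='from h import *
st()'; python3 -m pendant '[0,0,0,0,0,-2.5,0]' >/dev/null;python3 -c "$S";  python3 -m pendant '[0,0,0,0,0,0,0]' >/dev/null;python3 -c "$S"
```

```text
t 22.18 pos [504.8 -81.8 188.5] jawyaw 4.42 down [ 0.e+00  7.e-04 -1.e+00] F [ 1.26  1.42 -3.19] T [ 0.405 -0.142  0.366] op 0.178 q6 -0.47
t 22.3 pos [504.8 -81.9 188.5] jawyaw 4.51 down [ 1.e-04  6.e-04 -1.e+00] F [ 0.83  1.78 -2.49] T [ 0.49  -0.162  0.263] op 0.181 q6 -0.47
```

```bash
S='from h import *
st()'; python3 -m pendant '[0,0,0,0,0,8.5,0, 0,0,0,0,0,8.5,0, 0,0,0.013,0,0,0,0, 0,0,0.014,0,0,0,0, -0.0048,0.0315,0,0,0,7.8,0, -0.0048,0.0315,0,0,0,7.8,0, -0.0048,0.0314,0,0,0,7.8,0, 0,0,0,0,0,0,0, 0,0,-0.005,0,0,0,0, 0,0,0,0,0,0,0]' >/dev/null;python3 -c "$S
im=ctrl.camera('top'); cv2.imwrite('pics/t8.png',im[:,:,::-1]);crop(im,235,185,355,305,5,'pics/t8c.png')
im=ctrl.camera('side'); cv2.imwrite('pics/s8f.png',im[:,:,::-1]); c=proj('side',[.5453,-.0293,.1])[0].astype(int); crop(im,c[0]-60,c[1]-60,c[0]+60,c[1]+50,5,'pics/s8.png')
st()"; python3 nm.py pics/t8.png 23
```

```text
t 23.55 pos [490.3  11.4 210.4] jawyaw 44.73 down [-6.e-04 -2.e-04 -1.e+00] F [-0.99  0.44 -3.43] T [-0.004 -0.004 -0.05 ] op 0.181 q6 -1.0
t 23.65 pos [490.4  11.4 210.5] jawyaw 44.75 down [-3.e-04 -1.e-04 -1.e+00] F [-0.18 -0.24 -3.09] T [-0.068  0.024  0.051] op 0.176 q6 -1.0
2 0.0225 []
2 0.0235 [(-48.7, 15, 10), (3.0, 21, 14)]
2 0.0245 [(-54.1, 15, 27), (8.3, 30, 26)]
2 0.0255 [(-57.0, 10, 25), (11.2, 29, 24)]
3 0.0225 [(-1.0, 15, 50), (57.4, 9, 55)]
3 0.0235 [(-0.8, 15, 60), (57.7, 8, 58)]
3 0.0245 [(-0.4, 13, 56), (58.0, 7, 55)]
3 0.0255 [(-0.4, 12, 42), (58.3, 6, 52)]
```

View pics/t8c.png

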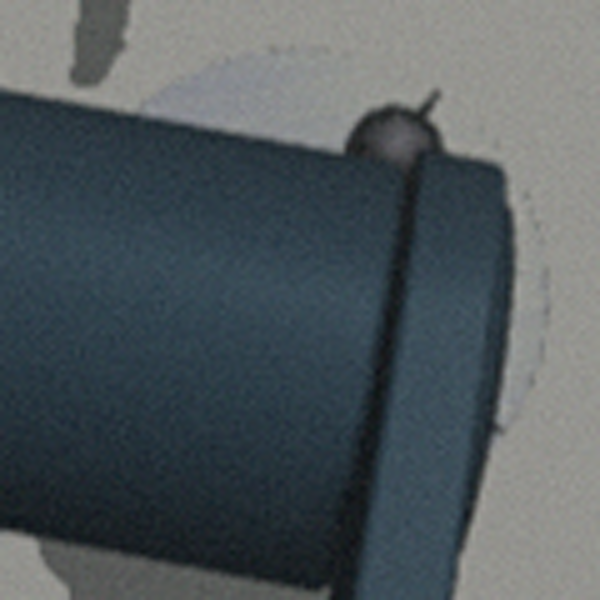

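View pics/s8.png

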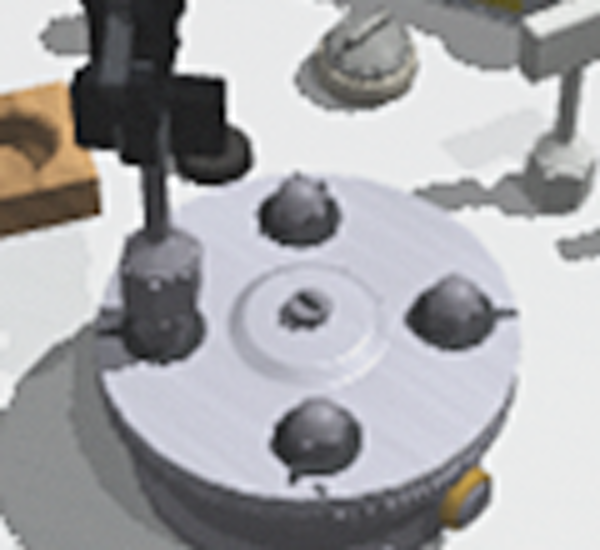

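```bash
S='from h import *
st()'; python3 -m pendant '[0,0.0008,-0.004,0,0,0,0, 0,0,0,0,0,0,0]' >/dev/null;python3 -c "$S";python3 -m pendant '[0,0,-0.004,0,0,0,0, 0,0,-0.003,0,0,0,0, 0,0,0,0,0,0,0]' >/dev/null;python3 -c "$S"
```

```text
t 23.9 pos [490.   12.8 206.1] jawyaw 44.82 down [-1.e-03  2.e-04 -1.e+00] F [ 0.1   0.7  -3.25] T [0.024 0.025 0.033] op 0.179 q6 -1.0
t 24.27 pos [490.1  13.  199.2] jawyaw 44.86 down [-8.e-04  2.e-04 -1.e+00] F [-0.49 -0.29 -2.9 ] T [ 0.022 -0.041 -0.038] op 0.178 q6 -1.0
```

```bash
S='from h import *
st()'; python3 -m pendant '[0.0002,-0.0003,-0.001,0,0,0,0, 0,0,-0.001,0,0,0,0, 0,0,0,0,0,0,0]' >/dev/null;python3 -c "$S";python3 -m pendant '[0,0,-0.0007,0,0,0,0, 0,0,0,0,0,0,0]' >/dev/null;python3 -c "$S"
```

```text
t 24.65 pos [490.6  12.6 197.7] jawyaw 44.86 down [ 2.e-04 -0.e+00 -1.e+00] F [ 0.45 -0.02 -2.14] T [-0.04  -0.059 -0.01 ] op 0.18 q6 -1.0
t 24.9 pos [490.7  12.6 197.2] jawyaw 44.86 down [ 5.e-04 -1.e-04 -1.e+00] F [-0.34  0.22  0.72] T [-0.059  0.151 -0.031] op 0.179 q6 -1.0
```

```bash
S='from h import *
st()'; python3 -m pendant '[0,0,-0.0004,0,0,5,0]' >/dev/null;python3 -c "$S";for i in 1 2 3; do python3 -m pendant '[0,0,0,0,0,5,0]' >/dev/null;python3 -c "$S"; done
```

```text
t 25.02 pos [490.8  12.6 197. ] jawyaw 49.97 down [ 8.e-04 -1.e-04 -1.e+00] F [-0.8   0.68  2.72] T [ 0.108  0.111 -0.057] op 0.178 q6 -1.09
t 25.15 pos [490.9  12.6 197. ] jawyaw 55.02 down [ 1.e-03 -1.e-04 -1.e+00] F [-0.46  1.    2.19] T [ 0.016  0.113 -0.001] op 0.176 q6 -1.18
t 25.27 pos [490.9  12.6 197. ] jawyaw 60.02 down [ 1.e-03 -1.e-04 -1.e+00] F [-0.86 -1.43  0.96] T [ 0.021  0.059 -0.058] op 0.18 q6 -1.26
t 25.4 pos [490.9  12.7 197. ] jawyaw 65.02 down [ 0.001 -0.    -1.   ] F [-0.43  0.73  0.39] T [0.162 0.091 0.044] op 0.183 q6 -1.35
```

```bash
S='from h import *
st()'; python3 -m pendant '[-0.0003,-0.0003,-0.0002,0,0,5,0]' >/dev/null;python3 -c "$S";for i in 1 2 3; do python3 -m pendant '[0,-0.0001,0,0,0,5,0]' >/dev/null;python3 -c "$S"; done
```

```text
t 25.52 pos [490.7  12.5 196.8] jawyaw 70.02 down [ 1.2e-03  2.0e-04 -1.0e+00] F [ 1.29 -0.24  1.08] T [ 0.294  0.032 -0.009] op 0.178 q6 -1.44
t 25.65 pos [490.3  12.3 196.4] jawyaw 75.03 down [ 1.e-04  0.e+00 -1.e+00] F [-0.32  0.04 -3.  ] T [ 0.001  0.052 -0.028] op 0.176 q6 -1.53
t 25.77 pos [490.1  12.2 196.1] jawyaw 80.03 down [-3.e-04  1.e-04 -1.e+00] F [-0.15 -0.47 -1.84] T [-0.    -0.008 -0.011] op 0.177 q6 -1.61
t 25.9 pos [490.1  12.1 196.1] jawyaw 85.02 down [-4.e-04  1.e-04 -1.e+00] F [-0.16  0.35 -3.44] T [-0.006  0.002  0.025] op 0.178 q6 -1.7
```

```bash
S='from h import *
st()'; python3 -m pendant '[0,0,-0.001,0,0,-4,0, 0,0,-0.002,0,0,0,0]' >/dev/null;python3 -c "$S"; python3 -m pendant '[0,0,-0.002,0,0,0,0, 0,0,-0.0025,0,0,0,0,0,0,0,0,0,0,0]' >/dev/null;python3 -c "$S"; python3 -m pendant '[0,0,0,0,0,-6,0]' >/dev/null;python3 -c "$S"; for i in 1 2 3; do python3 -m pendant '[0,0,0,0,0,-2.5,0]' >/dev/null;python3 -c "$S"; done
```

```text
t 26.15 pos [490.2  12.1 193.1] jawyaw 80.88 down [-1.e-04  1.e-04 -1.e+00] F [ 0.2   0.41 -2.25] T [ 0.008 -0.02   0.05 ] op 0.178 q6 -1.63
t 26.52 pos [490.   12.1 188.5] jawyaw 80.88 down [-6.e-04  1.e-04 -1.e+00] F [ 0.26  0.72 -2.88] T [ 0.019 -0.012  0.018] op 0.179 q6 -1.63
t 26.65 pos [490.2  12.  188.8] jawyaw 74.74 down [-0. -0. -1.] F [-0.27  0.43 -2.86] T [0.006 0.021 0.012] op 0.183 q6 -1.52
t 26.77 pos [490.3  12.2 188.8] jawyaw 72.25 down [ 1.e-04  3.e-04 -1.e+00] F [-0.14  0.99 -2.1 ] T [ 0.187 -0.028  0.039] op 0.187 q6 -1.48
t 26.9 pos [490.3  12.2 188.8] jawyaw 69.79 down [ 1.e-04  3.e-04 -1.e+00] F [-0.37  0.84 -3.59] T [0.165 0.019 0.019] op 0.181 q6 -1.44
t 27.02 pos [490.3  12.2 188.9] jawyaw 67.3 down [ 2.e-04  3.e-04 -1.e+00] F [ 0.66  0.8  -2.83] T [ 0.214 -0.027  0.079] op 0.181 q6 -1.39
```

```bash
S='from h import *
st()'; python3 -m pendant '[0.0001,0.0001,0,0,0,-6,0, 0.0001,0.0002,0,0,0,-6,0, 0.0001,0.0001,0,0,0,-6,0, 0.0001,0.0001,0,0,0,-5,0]' >/dev/null;python3 -c "$S";for i in 1 2 3; do python3 -m pendant '[0,0.0001,0,0,0,-2.5,0]' >/dev/null;python3 -c "$S"; done
```

```text
t 27.52 pos [490.5  12.8 188.8] jawyaw 44.21 down [-3.e-04  4.e-04 -1.e+00] F [ 0.   -0.53 -1.97] T [0.147 0.088 0.091] op 0.18 q6 -0.99
t 27.65 pos [490.5  12.8 188.8] jawyaw 41.77 down [-2.e-04  3.e-04 -1.e+00] F [-1.2   0.66 -1.96] T [0.122 0.101 0.049] op 0.184 q6 -0.95
t 27.77 pos [490.6  12.9 188.8] jawyaw 39.3 down [-2.e-04  3.e-04 -1.e+00] F [-0.33  0.48 -2.96] T [0.181 0.03  0.097] op 0.177 q6 -0.9
t 27.9 pos [490.6  13.  188.8] jawyaw 36.8 down [-1.e-04  2.e-04 -1.e+00] F [-0.19  0.17 -1.54] T [0.132 0.029 0.084] op 0.177 q6 -0.86
```

```bash
S='from h import *
st()'; for i in 1 2 3; do python3 -m pendant '[0,0,0,0,0,-2.5,0]' >/dev/null;python3 -c "$S"; done
```

```text
t 28.02 pos [490.6  13.  188.8] jawyaw 34.31 down [-1.e-04  3.e-04 -1.e+00] F [-0.81 -0.32 -3.  ] T [0.185 0.037 0.149] op 0.177 q6 -0.81
t 28.15 pos [490.6  13.  188.8] jawyaw 31.81 down [-0.e+00  4.e-04 -1.e+00] F [-0.05  0.62 -2.56] T [0.21  0.014 0.175] op 0.176 q6 -0.77
t 28.27 pos [490.6  13.1 188.8] jawyaw 29.32 down [ 0.e+00  4.e-04 -1.e+00] F [ 0.03  1.42 -2.36] T [ 0.234 -0.052  0.23 ] op 0.179 q6 -0.73
```

```bash
S='from h import *
st()'; for i in 1 2; do python3 -m pendant '[0,0,0,0,0,-2.5,0]' >/dev/null;python3 -c "$S"; done; python3 -m pendant '[0,0,0,0,0,0,0]' >/dev/null;python3 -c "$S"
```

```text
t 28.4 pos [490.7  13.1 188.8] jawyaw 26.83 down [ 1.e-04  4.e-04 -1.e+00] F [ 0.31  0.74 -2.76] T [ 0.258 -0.089  0.359] op 0.178 q6 -0.68
t 28.52 pos [490.7  13.1 188.8] jawyaw 24.33 down [ 2.e-04  5.e-04 -1.e+00] F [ 0.09  0.68 -2.62] T [ 0.281 -0.037  0.404] op 0.18 q6 -0.64
t 28.65 pos [490.7  13.1 188.9] jawyaw 24.42 down [ 2.e-04  4.e-04 -1.e+00] F [-0.62  1.05 -2.37] T [ 0.382 -0.062  0.352] op 0.18 q6 -0.64
```

```bash
S='from h import *
st()'; python3 -m pendant '[0,0,0,0,0,8.5,0, 0,0,0,0,0,8.5,0, 0,0,0.014,0,0,0,0, 0,0,0.015,0,0,0,0, 0.0361,-0.0273,0,0,0,1.2,0, 0.0361,-0.0273,0,0,0,1.2,0, 0.0361,-0.0273,0,0,0,1.2,0, 0,0,0,0,0,0,0, 0,0,-0.007,0,0,0,0, 0,0,0,0,0,0,0]' >/dev/null;python3 -c "$S
im=ctrl.camera('top'); cv2.imwrite('pics/t9.png',im[:,:,::-1]);crop(im,235,185,355,305,5,'pics/t9c.png')
im=ctrl.camera('side'); cv2.imwrite('pics/s9f.png',im[:,:,::-1]); c=proj('side',[.5453,-.0293,.1])[0].astype(int); crop(im,c[0]-60,c[1]-60,c[0]+60,c[1]+50,5,'pics/s9.png')
st()"; python3 nm.py pics/t9.png 012
```

```text
t 29.9 pos [597.7 -68.1 210.2] jawyaw 44.97 down [-1.8e-03  6.0e-04 -1.0e+00] F [ 0.33 -0.13 -3.35] T [-0.012  0.022 -0.015] op 0.18 q6 -1.1
t 30.0 pos [598.3 -68.3 211. ] jawyaw 44.99 down [-2.e-04  1.e-04 -1.e+00] F [ 0.54  0.4  -2.68] T [ 0.045  0.025 -0.079] op 0.182 q6 -1.1
0 0.0225 []
0 0.0235 []
0 0.0245 []
0 0.0255 []
1 0.0225 []
1 0.0235 []
1 0.0245 []
1 0.0255 []
2 0.0225 []
2 0.0235 []
2 0.0245 []
2 0.0255 []
```

View pics/t9c.png

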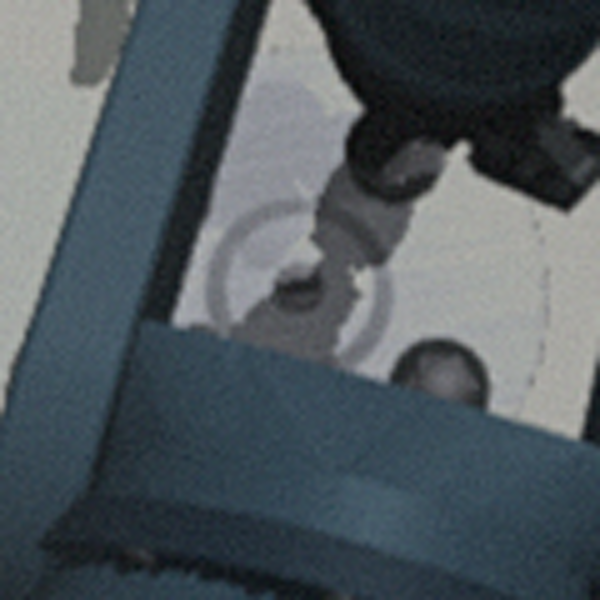

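View pics/s9.png

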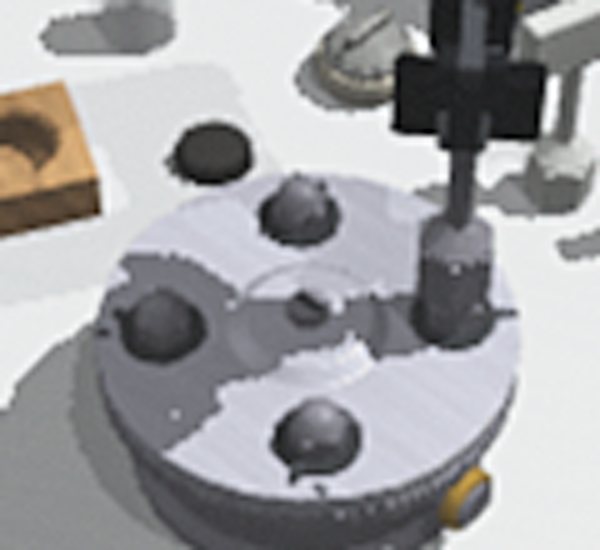

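```bash
S='from h import *
st()'; python3 -c "
from h import *
print(onz('top',[[272,140],[270,165]],.08))"; python3 -m pendant '[0.0007,-0.0005,-0.005,0,0,0,0, 0,0,0,0,0,0,0]' >/dev/null;python3 -c "$S";python3 -m pendant '[0,0,-0.004,0,0,0,0, 0,0,-0.003,0,0,0,0, 0,0,0,0,0,0,0]' >/dev/null;python3 -c "$S"
```

```text
[[0.76517304 0.01055846 0.08      ]
 [0.71061094 0.01614651 0.08      ]]
t 30.25 pos [599.3 -69.3 205.4] jawyaw 44.97 down [-7.e-04  2.e-04 -1.e+00] F [-1.06  0.11 -3.23] T [ 0.049  0.017 -0.029] op 0.183 q6 -1.1
t 30.62 pos [599.4 -69.4 198.3] jawyaw 44.96 down [-7.e-04  4.e-04 -1.e+00] F [ 0.85  0.62 -3.01] T [ 0.087 -0.008 -0.001] op 0.176 q6 -1.1
```

```bash
S='from h import *
st()'; python3 -m pendant '[0,0.0002,-0.001,0,0,0,0, 0,0,-0.0005,0,0,0,0, 0,0,0,0,0,0,0]' >/dev/null;python3 -c "$S";python3 -m pendant '[0,0,-0.0006,0,0,0,0, 0,0,0,0,0,0,0]' >/dev/null;python3 -c "$S"
```

```text
t 31.0 pos [599.7 -69.4 197.5] jawyaw 44.96 down [ 3.e-04 -1.e-04 -1.e+00] F [ 0.46  0.53 -1.84] T [ 0.055 -0.012 -0.02 ] op 0.181 q6 -1.1
t 31.25 pos [599.8 -69.4 197.1] jawyaw 44.96 down [ 5.e-04 -1.e-04 -1.e+00] F [-0.1   0.19 -0.64] T [ 0.087  0.087 -0.014] op 0.182 q6 -1.1
```

Resting on the hexagon. Searching counter-clockwise again.

```bash
S='from h import *
st()'; python3 -m pendant '[0,0,-0.0006,0,0,5,0]' >/dev/null;python3 -c "$S";for i in 1 2 3 4; do python3 -m pendant '[-0.0001,-0.0001,0,0,0,5,0]' >/dev/null;python3 -c "$S"; done
```

```text
t 31.38 pos [599.9 -69.3 196.5] jawyaw 50.07 down [ 8.e-04  2.e-04 -1.e+00] F [-0.25  0.4  -2.24] T [0.217 0.108 0.028] op 0.179 q6 -1.19
t 31.5 pos [599.4 -69.4 195.9] jawyaw 55.13 down [-3.e-04 -0.e+00 -1.e+00] F [ 0.56 -0.06 -2.23] T [ 0.007 -0.033 -0.044] op 0.18 q6 -1.27
t 31.62 pos [599.3 -69.5 195.8] jawyaw 60.13 down [-4.e-04  0.e+00 -1.e+00] F [-0.62  0.49 -2.83] T [ 0.124 -0.063 -0.013] op 0.177 q6 -1.36
t 31.75 pos [599.3 -69.5 195.8] jawyaw 65.12 down [-2.e-04  5.e-04 -1.e+00] F [-0.55  1.76 -2.48] T [ 0.27  -0.076  0.052] op 0.177 q6 -1.45
t 31.88 pos [599.2 -69.4 195.8] jawyaw 70.12 down [-1.e-04  7.e-04 -1.e+00] F [-0.14  1.07 -3.06] T [ 0.312 -0.113 -0.062] op 0.184 q6 -1.54
```

```bash
S='from h import *
st()'; python3 -m pendant '[0.0001,0.0001,0,0,0,-9,0, 0,0,-0.0015,0,0,0,0]' >/dev/null;python3 -c "$S"; python3 -m pendant '[0,0,-0.002,0,0,0,0, 0,0,-0.002,0,0,0,0,0,0,-0.0015,0,0,0,0]' >/dev/null;python3 -c "$S"; python3 -m pendant '[0,0,0,0,0,-6,0]' >/dev/null;python3 -c "$S"; for i in 1 2 3; do python3 -m pendant '[0,0,0,0,0,-2.5,0]' >/dev/null;python3 -c "$S"; done
```

```text
t 32.12 pos [599.3 -69.5 194.4] jawyaw 61.02 down [-0.e+00  2.e-04 -1.e+00] F [-0.01  0.81 -1.61] T [ 0.166 -0.067  0.02 ] op 0.175 q6 -1.38
t 32.5 pos [599.3 -69.5 188.8] jawyaw 61.01 down [-2.e-04  2.e-04 -1.e+00] F [-0.28  0.9  -2.7 ] T [0.261 0.053 0.021] op 0.177 q6 -1.38
t 32.62 pos [599.1 -69.7 188.7] jawyaw 54.86 down [-6.e-04 -0.e+00 -1.e+00] F [ 0.19  0.52 -2.06] T [ 0.193  0.104 -0.   ] op 0.177 q6 -1.27
t 32.75 pos [599.1 -69.6 188.8] jawyaw 52.37 down [-7.e-04  2.e-04 -1.e+00] F [-0.18  1.26 -2.72] T [0.312 0.078 0.002] op 0.179 q6 -1.23
t 32.88 pos [599.1 -69.4 188.8] jawyaw 49.91 down [-7.e-04  6.e-04 -1.e+00] F [-0.78  2.06 -2.64] T [ 0.486  0.072 -0.075] op 0.18 q6 -1.18
t 33.0 pos [599.2 -69.3 188.8] jawyaw 47.41 down [-4.e-04  8.e-04 -1.e+00] F [ 0.01  1.41 -2.9 ] T [ 0.563 -0.031  0.007] op 0.176 q6 -1.14
```

```bash
S='from h import *
st()'; python3 -m pendant '[0.0001,0.0002,0,0,0,-6,0, 0.0001,0.0002,0,0,0,-6,0, 0.0001,0.0002,0,0,0,-6,0, 0.0001,0.0001,0,0,0,-5,0]' >/dev/null;python3 -c "$S";for i in 1 2 3; do python3 -m pendant '[0.0001,0.0001,0,0,0,-2.5,0]' >/dev/null;python3 -c "$S"; done
```

```text
t 33.5 pos [599.6 -68.5 188.8] jawyaw 24.34 down [-3.e-04  8.e-04 -1.e+00] F [-0.3   2.16 -3.47] T [ 0.52  -0.016  0.098] op 0.178 q6 -0.74
t 33.62 pos [599.7 -68.4 188.8] jawyaw 21.9 down [-3.e-04  7.e-04 -1.e+00] F [-0.03  1.95 -2.59] T [ 0.493 -0.004  0.087] op 0.178 q6 -0.69
t 33.75 pos [599.8 -68.4 188.8] jawyaw 19.43 down [-4.e-04  6.e-04 -1.e+00] F [-0.08  1.8  -2.46] T [ 0.447 -0.008  0.052] op 0.181 q6 -0.65
t 33.88 pos [599.8 -68.3 188.8] jawyaw 16.92 down [-5.e-04  6.e-04 -1.e+00] F [-0.38  0.95 -3.42] T [0.399 0.044 0.082] op 0.178 q6 -0.61
```

```bash
S='from h import *
st()'; for i in 1 2 3 4; do python3 -m pendant '[0,0,0,0,0,-2.5,0]' >/dev/null;python3 -c "$S"; done
```

```text
t 34.0 pos [599.9 -68.3 188.8] jawyaw 14.42 down [-4.e-04  6.e-04 -1.e+00] F [-0.49  1.33 -2.51] T [ 0.463 -0.029  0.003] op 0.184 q6 -0.56
t 34.12 pos [599.9 -68.3 188.8] jawyaw 11.93 down [-4.e-04  7.e-04 -1.e+00] F [-0.32  0.69 -2.76] T [0.473 0.001 0.06 ] op 0.178 q6 -0.52
t 34.25 pos [600.  -68.3 188.8] jawyaw 9.43 down [-2.e-04  7.e-04 -1.e+00] F [ 0.23  1.98 -2.23] T [ 0.499 -0.046  0.087] op 0.177 q6 -0.47
t 34.38 pos [600.  -68.3 188.9] jawyaw 6.93 down [-1.e-04  7.e-04 -1.e+00] F [ 0.78  1.73 -2.69] T [ 0.456 -0.055  0.111] op 0.179 q6 -0.43
```

```bash
S='from h import *
st()'; for i in 1 2 3; do python3 -m pendant '[0,0,0,0,0,-2.5,0]' >/dev/null;python3 -c "$S"; done
```

```text
t 34.5 pos [600.  -68.2 188.8] jawyaw 4.43 down [-1.e-04  7.e-04 -1.e+00] F [ 0.02  1.98 -1.92] T [ 0.507 -0.165  0.195] op 0.179 q6 -0.39
t 34.62 pos [600.1 -68.2 188.9] jawyaw 1.94 down [-0.e+00  7.e-04 -1.e+00] F [ 0.39  2.61 -2.84] T [ 0.489 -0.161  0.288] op 0.175 q6 -0.34
t 34.75 pos [600.1 -68.2 188.9] jawyaw -0.55 down [ 1.e-04  7.e-04 -1.e+00] F [ 0.39  2.31 -2.66] T [ 0.535 -0.176  0.32 ] op 0.177 q6 -0.3
```

```bash
S='from h import *
st()'; python3 -m pendant '[0,0,0,0,0,-1,0]' >/dev/null;python3 -c "$S"; python3 -m pendant '[0,0,0,0,0,0,0]' >/dev/null;python3 -c "$S"
```

```text
t 34.88 pos [600.1 -68.2 188.9] jawyaw -1.52 down [ 1.e-04  6.e-04 -1.e+00] F [ 0.6   2.05 -3.63] T [ 0.61  -0.267  0.353] op 0.179 q6 -0.28
t 35.0 pos [600.1 -68.3 188.9] jawyaw -1.48 down [ 1.e-04  6.e-04 -1.e+00] F [ 1.12  1.98 -3.87] T [ 0.751 -0.261  0.289] op 0.182 q6 -0.28
```

```bash
S='from h import *
st()'; python3 -m pendant '[0,0,0,0,0,8.5,0, 0,0,0,0,0,8.5,0, 0,0,0.015,0,0,0,0, 0,0,0.025,0,0,0,0, 0,0,0.02,0,0,0,0, 0,0,0.005,0,0,0,0, 0,0,0,0,0,0,0]' >/dev/null;python3 -c "$S
im=ctrl.camera('top'); cv2.imwrite('pics/t10.png',im[:,:,::-1]);crop(im,140,180,360,310,3.6,'pics/t10c.png')
im=ctrl.camera('side'); cv2.imwrite('pics/s10.png',im[:,:,::-1]); crop(im,180,150,330,280,5,'pics/s10c.png')
st()"
```

```text
t 35.88 pos [600.1 -69.  254.6] jawyaw 15.37 down [ 6.e-04 -6.e-04 -1.e+00] F [-0.16 -0.12 -3.38] T [-0.022 -0.016  0.011] op 0.181 q6 -0.58
t 35.98 pos [599.5 -68.7 253.2] jawyaw 15.41 down [-1.6e-03  3.0e-04 -1.0e+00] F [-0.14 -0.04 -3.33] T [0.027 0.02  0.017] op 0.18 q6 -0.58
```

View pics/t10c.png

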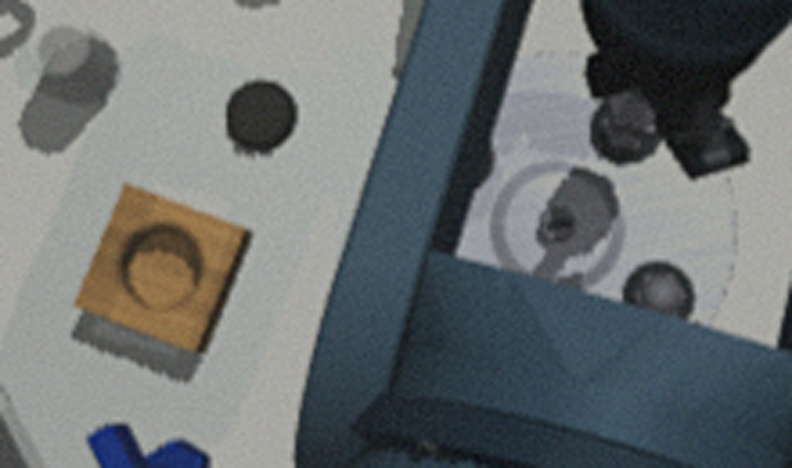

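View pics/s10c.png

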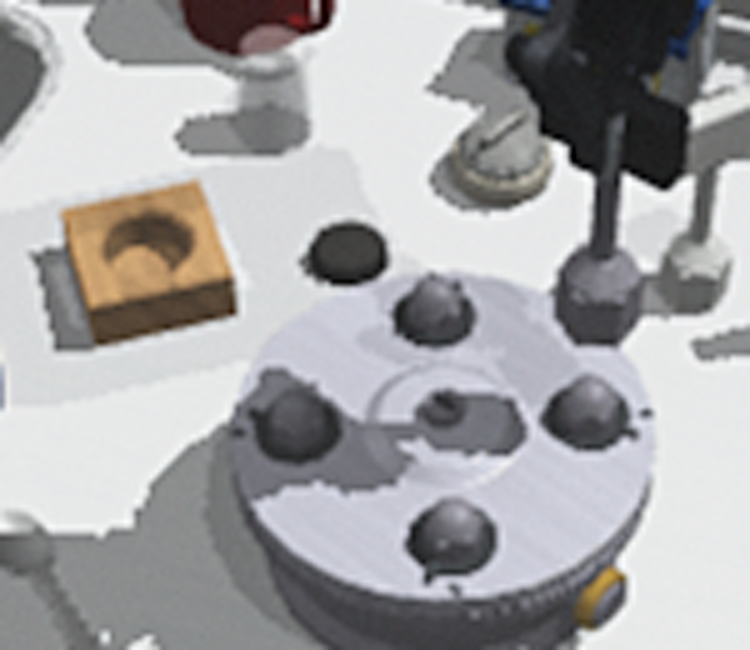

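```bash
python3 - <<'E'
from fit import *
mk={}
for n,f,b in(("top","pics/t10.png",(155,225,215,290)),("side","pics/s10.png",(185,180,235,225))):
    im=cv2.imread(f).astype(int); d=im[:,:,2]-im[:,:,0]; m=np.zeros((420,560),np.uint8); x0,y0,x1,y1=b
    m[y0:y1,x0:x1]=d[y0:y1,x0:x1]>(18 if n=="top" else 40)
    m=cv2.morphologyEx(m,cv2.MORPH_CLOSE,np.ones((11,11),np.uint8)); k,l,s,_=cv2.connectedComponentsWithStats(m); i=1+np.argmax(s[1:,4]); mk[n]=(l==i)*1.; print(n,s[i])
pf=lambda p: box(p[0],p[1],.016,p[2],.078,.078,.032)
g=onz("top",[[182,254]],.03)[0]; g0=np.array([g[0],g[1],np.radians(-15)]); print(g)
for use in(mk,{'top':mk['top']},{'side':mk['side']}):
    r=minimize(lambda p:iou(use,pf,p),g0,method='Nelder-Mead',options=dict(xatol=1e-5,fatol=1e-5,initial_simplex=g0+np.array([[0,0,0],[.006,0,0],[0,.006,0],[0,0,.3]]))); print(list(use),r.x.round(4),np.degrees(r.x[2]).round(1),round(r.fun,3))
p=r.x
c=(np.array([[125,185],[251,233],[200,352],[76,304]])/3.6+[140,180]-.4); print(onz("top",c,.032).mean(0))
c=(np.array([[62,212],[200,182],[236,285],[92,313]])/5+[180,150]-.4); print(onz("side",c,.032).mean(0))
E
python3 nm.py pics/t10.png 3
```

```text
top [ 160  230   49   48 1409]
side [192 186  34  26 621]
[0.53477054 0.20967612 0.03      ]
['top', 'side'] [ 0.5372  0.2091 -0.3922] -22.5 0.364
['top'] [ 0.5364  0.2076 -0.3852] -22.1 0.073
['side'] [ 0.5392  0.2133 -0.4072] -23.3 0.281
[0.53429921 0.20309842 0.032     ]
[0.53391826 0.20033003 0.032     ]
3 0.0225 []
3 0.0235 []
3 0.0245 []
3 0.0255 []
```

Run:
```python
from fit0 import *
print(onz("top",[[161/3.6+139.6,267/3.6+179.6]],.032),onz("side",[[148/5+179.6,252/5+149.6]],.032))
o=np.zeros((520,800,3),np.uint8)
for j,(n,f,(x0,y0,x1,y1)) in enumerate([("top","pics/t10.png",(152,222,217,292)),("side","pics/s10.png",(180,175,240,230))]):
    im=cv2.resize(cv2.imread(f)[y0:y1,x0:x1],None,fx=6,fy=6,interpolation=2); im=cv2.convertScaleAbs(im,alpha=1.5 if n=="top" else 1)
    for p,c in(((.5364,.2076,-.385),(0,255,255)),((.5343,.2025,-.385),(0,255,0))):
        B=box(p[0],p[1],.016,p[2],.078,.078,.032)
        q=(proj(n,B)-[x0,y0]+.5)*6
        for a,b in [(0,1),(2,3),(4,5),(6,7),(0,2),(1,3),(4,6),(5,7),(0,4),(1,5),(2,6),(3,7)]:
            cv2.line(im,tuple(map(int,q[a])),tuple(map(int,q[b])),c,1)
        for z,r in((.032,.024),(.007,.024)):
            cv2.polylines(im,[((proj(n,circ(p[0],p[1],z,r))-[x0,y0]+.5)*6).astype(np.int32)],True,c,1)
    o[:im.shape[0],j*400:j*400+im.shape[1]]=im
cv2.imwrite("pics/ov2.png",o)
```

```text
[[0.53494135 0.20427554 0.032     ]] [[0.53179174 0.19697478 0.032     ]]
```

View pics/ov2.png

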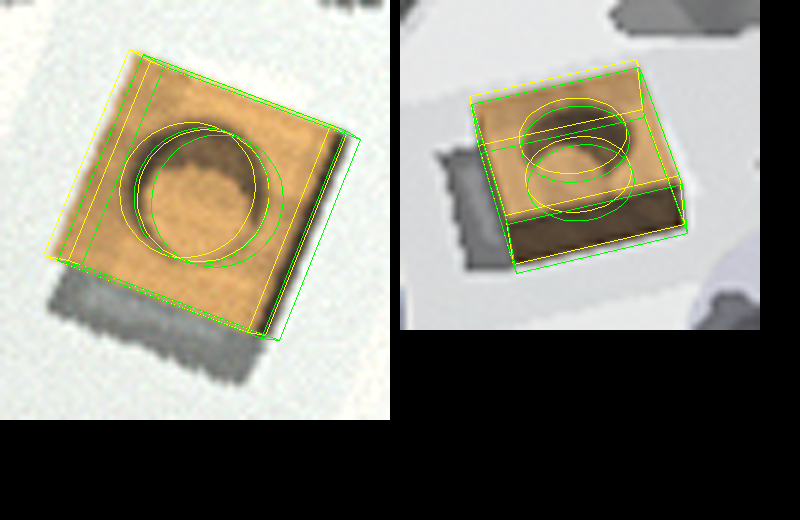

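```bash
S='from h import *
st()'; python3 -m pendant '[-0.0082,0.0341,0,0,0,9.95,0, -0.0082,0.0341,0,0,0,9.95,0, -0.0082,0.0341,0,0,0,9.95,0, -0.0082,0.0341,0,0,0,9.95,0, -0.0082,0.0341,0,0,0,9.95,0, -0.0082,0.0341,0,0,0,9.95,0, -0.0082,0.0341,0,0,0,9.95,0, -0.0082,0.0341,0,0,0,9.95,0, 0,0,-0.04,0,0,0,0, 0,0,-0.04,0,0,0,0, 0,0,0,0,0,0,0, 0,0,0,0,0,0,0]' >/dev/null;python3 -c "$S
im=ctrl.camera('side'); cv2.imwrite('pics/s11.png',im[:,:,::-1]); crop(im,165,130,255,230,6,'pics/s11c.png')
im=ctrl.camera('top'); cv2.imwrite('pics/t11.png',im[:,:,::-1]); crop(im,235,185,355,305,5,'pics/t11c.png')
st()"; python3 nm.py pics/t11.png 0123
```

```text
t 37.48 pos [535.1 204.1 175.1] jawyaw 95.04 down [ 9.e-04  1.e-04 -1.e+00] F [ 0.63  0.82 -2.35] T [-0.006 -0.04   0.036] op 0.173 q6 -1.5
t 37.58 pos [535.9 204.2 176.2] jawyaw 95.04 down [ 3.4e-03  5.0e-04 -1.0e+00] F [ 0.26 -0.02 -2.49] T [-0.011 -0.003  0.009] op 0.177 q6 -1.5
0 0.0225 [(31.6, 19, 52)]
0 0.0235 [(-0.8, 6, 14), (32.5, 17, 54)]
0 0.0245 [(-0.3, 9, 30), (32.9, 15, 42)]
0 0.0255 [(-0.3, 10, 31), (33.4, 12, 21)]
1 0.0225 [(-0.3, 6, 8), (27.5, 16, 62)]
1 0.0235 [(-0.2, 7, 21), (27.6, 16, 58)]
1 0.0245 [(0.5, 8, 28), (27.5, 15, 41)]
1 0.0255 [(1.2, 7, 29), (26.4, 9, 8)]
2 0.0225 [(31.7, 18, 59)]
2 0.0235 [(1.8, 10, 15), (31.4, 17, 57)]
2 0.0245 [(0.9, 12, 35), (31.9, 14, 49)]
2 0.0255 [(0.9, 11, 54), (32.5, 10, 23)]
3 0.0225 [(31.7, 16, 58)]
3 0.0235 [(31.4, 16, 67)]
3 0.0245 [(30.7, 15, 43)]
3 0.0255 [(0.3, 6, 6), (30.5, 12, 20)]
```

View pics/s11c.png

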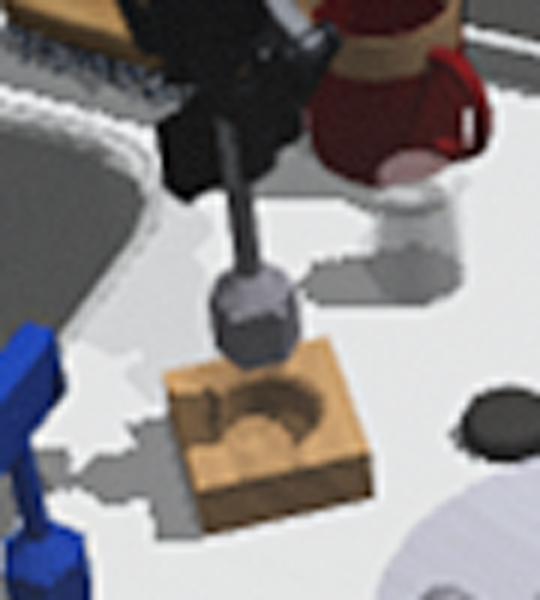

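View pics/t11c.png

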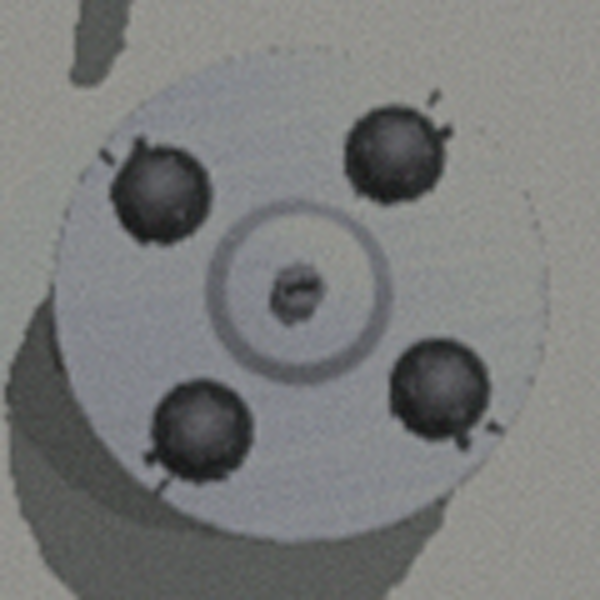

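Nut b's nose reads about 27.5° past its line. The other three read about 31.5°, so b is probably at about 0.98, just short of firm. There is time to go back to b with the key; b also follows its opposite, d, in the order.

```bash
S='from h import *
st()'; python3 -m pendant '[0,0,0.03,0,0,0,0, 0,0,0.012,0,0,0,0, -0.0088,-0.0383,0,0,0,-9.6,0, -0.0088,-0.0383,0,0,0,-9.6,0, -0.0088,-0.0383,0,0,0,-9.6,0, -0.0088,-0.0383,0,0,0,-9.6,0, -0.0089,-0.0383,0,0,0,-9.6,0, 0,0,0,0,0,0,0, 0,0,-0.006,0,0,0,0, 0,0,0,0,0,0,0]' >/dev/null;python3 -c "$S"
```

```text
t 38.83 pos [490.1  13.6 209.6] jawyaw 47.17 down [-8.e-04  4.e-04 -1.e+00] F [-0.11  0.61 -2.56] T [-0.004 -0.018 -0.009] op 0.177 q6 -1.04
```

```bash
S='from h import *
st()'; python3 -m pendant '[0.0002,-0.0009,-0.005,0,0,0,0, 0,0,0,0,0,0,0]' >/dev/null;python3 -c "$S"; python3 -m pendant '[0,0,-0.004,0,0,0,0, 0,0,-0.002,0,0,0,0, 0,0,0,0,0,0,0]' >/dev/null;python3 -c "$S"
```

```text
t 39.08 pos [490.2  12.3 204.4] jawyaw 47.13 down [-1.2e-03  2.0e-04 -1.0e+00] F [ 0.99  1.05 -2.96] T [ 0.039 -0.016 -0.014] op 0.179 q6 -1.04
t 39.45 pos [490.4  11.9 198.8] jawyaw 47.06 down [-4.e-04  3.e-04 -1.e+00] F [-0.4   0.04 -3.24] T [ 0.046 -0.003 -0.015] op 0.176 q6 -1.04
```

```bash
S='from h import *
st()'; python3 -m pendant '[0,0.0004,-0.001,0,0,0,0, 0,0,-0.001,0,0,0,0, 0,0,-0.001,0,0,0,0]' >/dev/null;python3 -c "$S"; python3 -m pendant '[0,0,-0.001,0,0,0,0, 0,0,0,0,0,0,0]' >/dev/null;python3 -c "$S"
```

```text
t 39.83 pos [490.6  12.2 196.2] jawyaw 47.06 down [ 2.e-04  2.e-04 -1.e+00] F [-0.59  0.17 -1.51] T [0.217 0.086 0.021] op 0.18 q6 -1.04
t 40.08 pos [490.5  12.3 195. ] jawyaw 47.06 down [-1.e-04  2.e-04 -1.e+00] F [-0.62  1.07 -2.58] T [ 0.235 -0.035 -0.028] op 0.182 q6 -1.04
```

```bash
S='from h import *
st()'; python3 -m pendant '[0,0.0003,-0.002,0,0,0,0, 0,0,-0.002,0,0,0,0,0,0,-0.0022,0,0,0,0, 0,0,0,0,0,0,0]' >/dev/null;python3 -c "$S"; for i in 1 2 3 4; do python3 -m pendant '[0,0,0,0,0,-3,0]' >/dev/null;python3 -c "$S"; done
```

```text
t 40.58 pos [490.4  12.5 188.6] jawyaw 47.06 down [-3.e-04  1.e-04 -1.e+00] F [ 0.45  1.48 -3.19] T [ 0.164 -0.013 -0.002] op 0.183 q6 -1.04
t 40.7 pos [490.4  12.6 188.7] jawyaw 43.99 down [-3.e-04  4.e-04 -1.e+00] F [-0.03  1.89 -2.43] T [ 0.457 -0.07   0.009] op 0.178 q6 -0.98
t 40.83 pos [490.5  12.7 188.8] jawyaw 40.96 down [-2.e-04  6.e-04 -1.e+00] F [ 0.95  1.47 -2.83] T [ 0.408 -0.039  0.022] op 0.177 q6 -0.93
t 40.95 pos [490.5  12.7 188.8] jawyaw 37.97 down [-0.e+00  6.e-04 -1.e+00] F [ 0.94  2.19 -2.55] T [ 0.453 -0.122  0.079] op 0.18 q6 -0.88
t 41.08 pos [490.5  12.8 188.8] jawyaw 34.97 down [ 1.e-04  7.e-04 -1.e+00] F [ 0.74  1.99 -3.3 ] T [ 0.484 -0.114  0.119] op 0.182 q6 -0.83
```

```bash
S='from h import *
st()'; for i in 1 2 3 4; do python3 -m pendant '[0,0.0001,0,0,0,-2.5,0]' >/dev/null;python3 -c "$S"; done
```

```text
t 41.2 pos [490.6  12.8 188.8] jawyaw 32.49 down [ 1.e-04  6.e-04 -1.e+00] F [ 0.03  1.61 -3.86] T [ 0.464 -0.099  0.194] op 0.181 q6 -0.78
t 41.33 pos [490.6  12.9 188.8] jawyaw 30.0 down [ 1.e-04  5.e-04 -1.e+00] F [ 0.41  1.3  -3.85] T [ 0.445 -0.103  0.29 ] op 0.181 q6 -0.74
t 41.45 pos [490.6  13.  188.8] jawyaw 27.51 down [ 2.e-04  5.e-04 -1.e+00] F [ 0.73  1.1  -3.48] T [ 0.43  -0.153  0.299] op 0.181 q6 -0.7
t 41.58 pos [490.6  13.1 188.9] jawyaw 25.02 down [ 3.e-04  3.e-04 -1.e+00] F [ 1.32  1.57 -4.27] T [ 0.35  -0.206  0.355] op 0.177 q6 -0.65
```

```bash
S='from h import *
st()'; python3 -m pendant '[0,0,0,0,0,-0.5,0]' >/dev/null;python3 -c "$S
im=ctrl.camera('side'); cv2.imwrite('pics/s12.png',im[:,:,::-1])";python3 -m pendant '[0,0,0,0,0,8,0]' >/dev/null;python3 -c "$S"; for i in 1 2 3; do python3 -m pendant '[0,0,0,0,0,2.5,0]' >/dev/null;python3 -c "$S"; done; python3 -c "
from h import *
im=ctrl.camera('side'); cv2.imwrite('pics/s13.png',im[:,:,::-1])
o=[]
for f in('pics/s10.png','pics/s12.png','pics/s13.png'):
    i=cv2.imread(f)[215:245,222:255]; o.append(cv2.resize(i,None,fx=8,fy=8,interpolation=2))
cv2.imwrite('pics/cmp.png',np.hstack(o))"
```

```text
t 41.7 pos [490.6  13.1 188.8] jawyaw 24.59 down [ 1.e-04  3.e-04 -1.e+00] F [ 1.91  1.62 -3.26] T [ 0.448 -0.168  0.37 ] op 0.178 q6 -0.65
t 41.88 pos [490.5  13.  188.9] jawyaw 32.78 down [ 0.e+00  2.e-04 -1.e+00] F [ 0.48  1.82 -3.43] T [ 0.368 -0.106  0.055] op 0.177 q6 -0.79
t 42.0 pos [490.5  12.9 188.8] jawyaw 35.23 down [-0.e+00  2.e-04 -1.e+00] F [ 0.6   1.76 -2.98] T [ 0.381 -0.148 -0.006] op 0.178 q6 -0.83
t 42.12 pos [490.5  12.9 188.8] jawyaw 37.66 down [-1.e-04  1.e-04 -1.e+00] F [ 0.58  1.82 -2.79] T [ 0.295 -0.134 -0.07 ] op 0.182 q6 -0.87
t 42.25 pos [490.5  12.8 188.9] jawyaw 40.16 down [-1.e-04  1.e-04 -1.e+00] F [ 0.45  0.73 -2.13] T [ 0.296 -0.042  0.04 ] op 0.184 q6 -0.92
```

View pics/cmp.png

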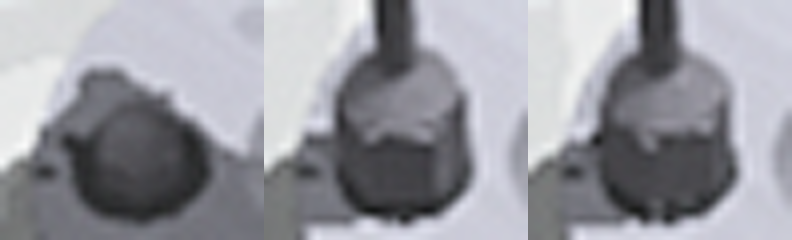

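```bash
S='from h import *
st()'; python3 -m pendant '[0.0003,0.0006,0,0,0,0,0,0,0,0,0,0,0,0]' >/dev/null;python3 -c "$S"; python3 -m pendant '[0,0,0,0,0,-5,0,0,0,0,0,0,-5,0,0,0,0,0,0,-2.5,0]' >/dev/null;python3 -c "$S"; python3 -m pendant '[0,0,0,0,0,-2.5,0]' >/dev/null;python3 -c "$S"
```

```text
t 42.55 pos [490.7  13.1 188.8] jawyaw 40.03 down [-5.e-04 -6.e-04 -1.e+00] F [-0.06  0.29 -1.67] T [-0.182  0.2    0.016] op 0.177 q6 -0.91
t 42.92 pos [490.8  13.3 188.9] jawyaw 27.46 down [-2.e-04 -4.e-04 -1.e+00] F [-0.13  0.23 -2.45] T [0.027 0.076 0.279] op 0.176 q6 -0.69
t 43.05 pos [490.8  13.4 188.9] jawyaw 24.99 down [-2.e-04 -3.e-04 -1.e+00] F [ 0.19 -0.96 -3.37] T [0.031 0.009 0.388] op 0.18 q6 -0.65
```

Laterally centred now, at about 0.37 N m. Next I unwind to zero torque in small steps, then lift.

```bash
S='from h import *
st()'; python3 -m pendant '[0,0,0,0,0,8,0]' >/dev/null;python3 -c "$S"; for i in 1 2; do python3 -m pendant '[0,0,0,0,0,3,0]' >/dev/null;python3 -c "$S"; done
```

```text
t 43.17 pos [490.7  13.3 188.9] jawyaw 33.2 down [-3.e-04 -5.e-04 -1.e+00] F [-0.52 -0.74 -2.32] T [-0.177  0.128 -0.008] op 0.18 q6 -0.79
t 43.3 pos [490.7  13.2 188.9] jawyaw 36.19 down [-3.e-04 -5.e-04 -1.e+00] F [ 0.8  -0.3  -2.83] T [-0.162  0.165 -0.058] op 0.178 q6 -0.85
t 43.42 pos [490.7  13.2 188.8] jawyaw 39.14 down [-5.e-04 -6.e-04 -1.e+00] F [ 0.87 -0.38 -1.78] T [-0.172  0.217  0.021] op 0.18 q6 -0.9
```

```bash
S='from h import *
st()'; python3 -m pendant '[0,0,0.013,0,0,0,0, 0,0,0.02,0,0,0,0, 0.0072,0.0318,0.003,0,0,9.3,0, 0.0072,0.0318,0,0,0,9.3,0, 0.0072,0.0318,0,0,0,9.3,0, 0.0072,0.0318,0,0,0,9.3,0, 0.0073,0.0319,0,0,0,9.3,0, 0.0073,0.0319,0,0,0,9.3,0, 0,0,-0.02,0,0,0,0, 0,0,-0.028,0,0,0,0, 0,0,0,0,0,0,0, 0,0,0,0,0,0,0]' >/dev/null;python3 -c "$S
im=ctrl.camera('side'); cv2.imwrite('pics/s14.png',im[:,:,::-1]); crop(im,165,130,255,230,6,'pics/s14c.png')
im=ctrl.camera('top'); cv2.imwrite('pics/t14.png',im[:,:,::-1]); crop(im,235,185,355,305,5,'pics/t14c.png')
st()"; python3 nm.py pics/t14.png 0123
```

```text
t 44.92 pos [535.  204.5 178.4] jawyaw 94.82 down [ 1.6e-03  3.0e-04 -1.0e+00] F [ 0.64 -0.12 -2.26] T [ 0.064 -0.03   0.005] op 0.183 q6 -1.5
t 45.02 pos [535.3 204.5 178.8] jawyaw 94.83 down [ 2.8e-03  4.0e-04 -1.0e+00] F [-0.58  0.43 -2.61] T [-0.038 -0.004  0.043] op 0.181 q6 -1.5
0 0.0225 [(31.7, 19, 52)]
0 0.0235 [(-0.7, 7, 15), (32.5, 17, 57)]
0 0.0245 [(-0.3, 9, 30), (32.9, 15, 45)]
0 0.0255 [(-0.2, 10, 30), (33.5, 11, 22)]
1 0.0225 [(-0.7, 7, 7), (31.5, 18, 55)]
1 0.0235 [(-0.4, 8, 16), (31.8, 17, 58)]
1 0.0245 [(0.7, 8, 23), (32.5, 14, 37)]
1 0.0255 [(1.3, 8, 28), (33.7, 9, 15)]
2 0.0225 [(32.1, 18, 62)]
2 0.0235 [(2.4, 10, 17), (31.7, 18, 59)]
2 0.0245 [(1.2, 13, 36), (31.8, 16, 47)]
2 0.0255 [(1.0, 12, 51), (32.7, 11, 26)]
3 0.0225 [(31.5, 16, 60)]
3 0.0235 [(31.1, 16, 66)]
3 0.0245 [(30.3, 14, 42)]
3 0.0255 [(29.7, 11, 20)]
```

View pics/t14c.png

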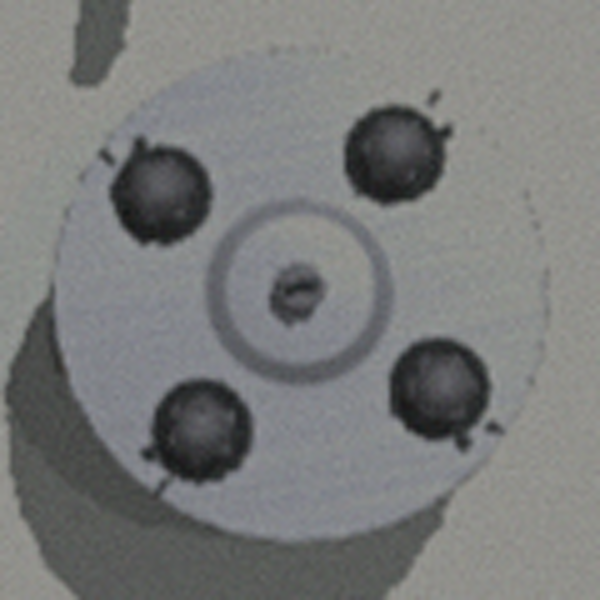

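View pics/s14c.png

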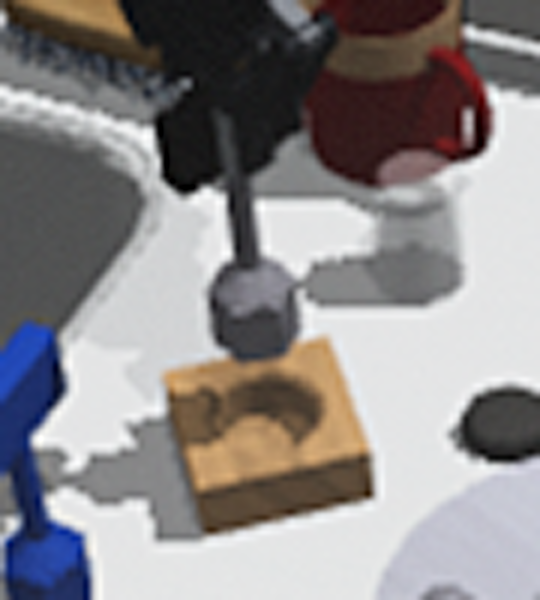

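```bash
S='from h import *
st()'; python3 -m pendant '[-0.0004,0,-0.02,0,0,0,0, 0,0,-0.02,0,0,0,0, 0,0,-0.006,0,0,0,0, 0,0,0,0,0,0,0]' >/dev/null;python3 -c "$S";  python3 -m pendant '[0,0,-0.004,0,0,0,0, 0,0,-0.004,0,0,0,0, 0,0,0,0,0,0,0]' >/dev/null;python3 -c "$S"
```

```text
t 45.52 pos [534.2 204.4 131.5] jawyaw 94.85 down [ 5.e-04  1.e-04 -1.e+00] F [-0.63 -0.57 -2.3 ] T [ 0.024 -0.015 -0.001] op 0.179 q6 -1.5
t 45.9 pos [533.6 204.4 122.7] jawyaw 94.86 down [-4.e-04 -1.e-04 -1.e+00] F [-0.07  0.43 -1.97] T [0.033 0.038 0.005] op 0.178 q6 -1.5
```

Inside the hole (rim about 23 mm) with no contact. Lowering to the floor.

```bash
S='from h import *
st()'; python3 -m pendant '[0.0003,0,-0.006,0,0,0,0, 0,0,-0.005,0,0,0,0, 0,0,-0.003,0,0,0,0, 0,0,0,0,0,0,0]' >/dev/null;python3 -c "$S";  python3 -m pendant '[0,0,-0.0015,0,0,0,0, 0,0,0,0,0,0,0]' >/dev/null;python3 -c "$S"
```

```text
t 46.4 pos [533.8 204.4 108.4] jawyaw 94.86 down [-8.e-04 -1.e-04 -1.e+00] F [ 0.49 -0.36 -2.45] T [-0.037  0.016  0.018] op 0.178 q6 -1.5
t 46.65 pos [534.2 204.5 107.4] jawyaw 94.86 down [ 1.e-04  0.e+00 -1.e+00] F [ 0.56  0.11 -2.24] T [ 0.065  0.03  -0.02 ] op 0.18 q6 -1.5
```

```bash
S='from h import *
st()'; python3 -m pendant '[0,0,-0.0008,0,0,0,0, 0,0,0,0,0,0,0]' >/dev/null;python3 -c "$S"; python3 -m pendant '[0,0,-0.0005,0,0,0,0, 0,0,0,0,0,0,0]' >/dev/null;python3 -c "$S"
```

```text
t 46.9 pos [534.4 204.5 106.9] jawyaw 94.86 down [ 6.e-04  1.e-04 -1.e+00] F [ 0.93  0.9  -2.06] T [-0.029  0.012 -0.015] op 0.183 q6 -1.5
t 47.15 pos [534.5 204.5 106.8] jawyaw 94.86 down [ 9.e-04  1.e-04 -1.e+00] F [-1.87  0.85  4.95] T [-0.109  0.341 -0.006] op 0.181 q6 -1.5
```

```bash
S='from h import *
st()'; python3 -m pendant '[0,0,0.0003,0,0,0,0, 0,0,0,0,0,0,0.03, 0,0,0,0,0,0,0.05, 0,0,0,0,0,0,0.0854, 0,0,0,0,0,0,0.0854,0,0,0,0,0,0,0.0854,0,0,0,0,0,0,0.0854]' >/dev/null;python3 -c "$S
im=ctrl.camera('side'); cv2.imwrite('pics/s15.png',im[:,:,::-1]); crop(im,165,130,255,230,6,'pics/s15c.png')"
```

```text
t 48.02 pos [534.1 204.4 106.4] jawyaw 94.86 down [ 0. -0. -1.] F [0.24 0.02 0.04] T [ 0.05  -0.013 -0.033] op 0.999 q6 -1.5
```

View pics/s15c.png

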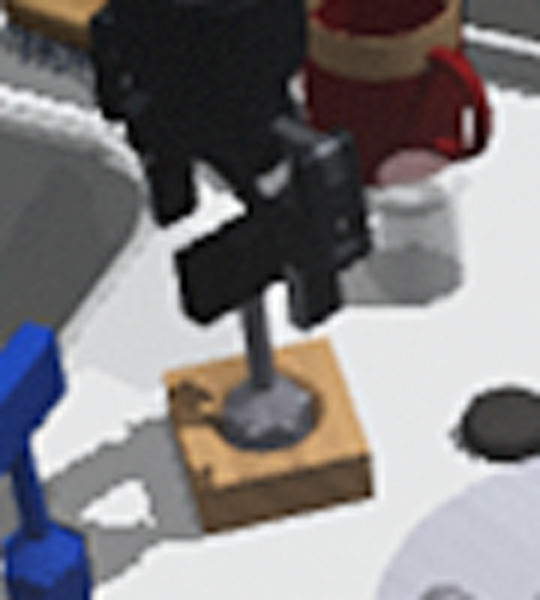

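The key stands upright in its hole and is released. Retreating straight up, then checking everything.

```bash
S='from h import *
st()'; python3 -m pendant '[0,0,0.02,0,0,0,0.0854, 0,0,0.04,0,0,0,0.0854, 0,0,0.05,0,0,0,0.0854, 0,0,0.04,0,0,0,0.0854, -0.04,0.04,0,0,0,0,0.0854, -0.04,0.04,0,0,0,0,0.0854, -0.04,0.04,0,0,0,0,0.0854, -0.04,0.04,0,0,0,0,0.0854, 0,0,0,0,0,0,0.0854,0,0,0,0,0,0,0.0854]' >/dev/null;python3 -c "$S
im=ctrl.camera('side'); cv2.imwrite('pics/s16.png',im[:,:,::-1])
im=ctrl.camera('top'); cv2.imwrite('pics/t16.png',im[:,:,::-1])
st()"; python3 nm.py pics/t16.png 0123
```

```text
t 49.33 pos [374.3 364.4 256.5] jawyaw 94.91 down [ 5.e-04 -3.e-04 -1.e+00] F [ 0.31  0.07 -0.86] T [-0.016 -0.054 -0.019] op 1.003 q6 -1.11
t 49.42 pos [375.  363.7 256.4] jawyaw 94.78 down [ 2.e-04 -3.e-04 -1.e+00] F [ 0.05  0.09 -0.29] T [-0.011  0.03   0.008] op 0.996 q6 -1.11
0 0.0225 [(31.7, 19, 48)]
0 0.0235 [(-1.1, 7, 16), (32.5, 17, 50)]
0 0.0245 [(-0.2, 10, 27), (32.9, 14, 37)]
0 0.0255 [(0.1, 10, 27), (33.5, 11, 15)]
1 0.0225 [(31.3, 18, 50)]
1 0.0235 [(-0.1, 6, 10), (31.5, 16, 49)]
1 0.0245 [(0.6, 8, 17), (31.7, 14, 29)]
1 0.0255 [(0.8, 8, 22), (33.3, 10, 9)]
2 0.0225 [(31.8, 18, 58)]
2 0.0235 [(1.8, 10, 13), (31.5, 18, 54)]
2 0.0245 [(0.9, 11, 31), (31.8, 16, 44)]
2 0.0255 [(0.7, 11, 48), (32.6, 12, 23)]
3 0.0225 [(31.7, 16, 53)]
3 0.0235 [(31.2, 16, 54)]
3 0.0245 [(30.2, 14, 37)]
3 0.0255 [(0.7, 6, 7), (29.5, 12, 17)]
```

View pics/s16.png

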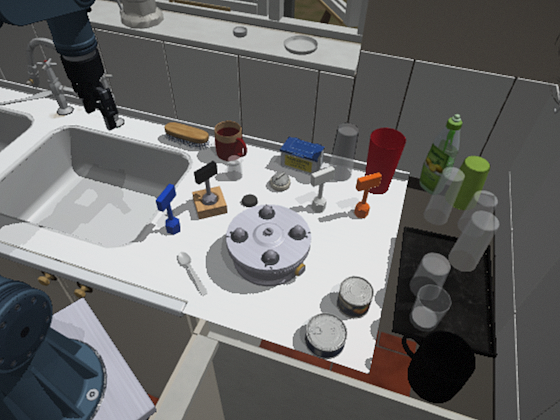

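View pics/t16.png

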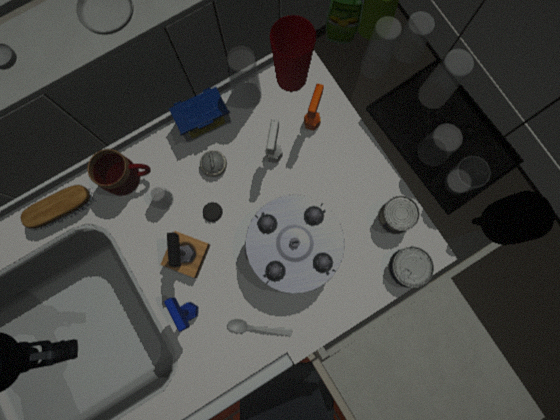

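The key is back in its stand (side (207,185), top (174,250)). All four noses read about 31.5° past their lines, and nothing else has moved. Handing in.

```bash
python3 -c "
from bench import ctrl
print(ctrl.hand_in())"
```

```text
the job is handed in; nothing more can be done
None
```

I turned the two loose nuts (a and c) to about their lines with the key, then tightened all four to 0.3–0.4 N m. The key is back in its stand, and I handed the job in at about 49.5 s.

- **First pass:** nut a stopped a little short, at about 0.46, so I brought it to an estimated 0.53 when I returned to it. Nut c ended at about 0.57.
- **Second pass:** the order was a, c, b, d, then b again. A check before putting the key away showed b at about 0.98, just under the 1.0 needed for firm. The off-centre socket had probably dragged it back as I released, so I centred the key and tightened b once more.
- **Nut d:** while finding its flats I turned the key a little too far counter-clockwise. That may have loosened d slightly before I tightened it.
- **Last checks:** all four pointers read about 31–32° past their lines, or about 1.05, which is the stop. The highest torque reading was about 0.40 N m, against the 0.6 limit. The push on the cover stayed below about 8 N. The key stands upright, released, and the bystanders look unmoved in the last pictures.

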